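Build up the mould stack on the press's guide posts

ROBOT

A 6-joint arm with a two-finger parallel gripper is mounted at the origin on the work surface. World frame = base frame: x ahead of the robot, y to its left, z up, the work surface at z = 0. Lengths are in mm, angles in rad, forces in N, time in s.
With the tool pointing down it reaches from about 375 to 750 mm from the base axis. Payload 9 kg.
Tool frame: the origin (TCP) lies midway between the tips of the shut fingers; the grasp point (between the pads) lies 19 mm behind it; z points along the fingers, x is the direction in which the jaws open and shut, and the axes are right-handed (so a half turn about z gives the same grasp; the last joint's range is limited). The gripper opens to 85 mm and grips with 20 to 120 N. Pads are 22 mm wide; open, the fingers measure 114 mm over their backs; the gripper's body (76 mm by 85 mm) begins 54 mm behind the grasp point. The pads swing forward as they close: fully open they stand 13 mm farther back than shut.
Start: joints at [1.069, 0.104, 0.097, 1.564, 0, 1.353], TCP at [168.007, 576.03, 231.331] pointing down, gripper open.
Joint ranges: [-2.99, 2.99], [-0.84, 1.86], [-1.1, 1.16], [-1.84, 2.11], [-1.51, 1.56], [-3.14, 3.14]. Speed limits (rad/s): [2.22, 2.22, 2.57, 3.14, 3.14, 3.14].

INTERFACE

Orientations are given as a 3x3 rotation matrix whose columns are the frame's x, y, z axes.
In Python, from rig import r, eyes, finder gives the robot as it stands.
- The arm moves only by the tool move_arm, never from a script. Its argument "motion" is a list of rows, each a list of 3 entries, a list of its own where there are three numbers: the closure, from 0 (fully open) to 1 (shut), then the shift along the world's x, y, z in cm, then the turn, a rotation vector about the world's x, y, z in rad. A call has 1 to 12 rows; each row shifts and turns the commanded pose from where the row before left it; what a row does not reach is not made up. A row lasts 1/12 s, in which the tool goes at most 41.7 mm and 7.16 degrees, less where a joint would pass 70% of its speed; a pose out of reach is approached as far as the arm can. A call is refused whole if a number of a shift passes 4.17 or a number of a turn 0.125, either way. A call with a gripper value outside its range is refused whole. The fingers move at their own pace and stop on an object; "squeeze" is the grip in N (left out, the last holds). Time passes only in rows, so rows that do not move let the fingers close. It gives the time, the measured TCP pose, the force and the opening at its end, in the units of the state.
- r.sense(): the state, without advancing time (a new reading comes with each control period).
- eyes.get_image(name): name is "scene" or "top" or "wrist"; returns a dict with "pixels" (480x640x3 uint8, red, green, blue), "z_map" (480x640 float32, mm along the optical axis (not along the pixel's ray), 0 where there is no reading), "camera_matrix" (3x3 intrinsics, pixels), "origin" and "attitude" of the camera in the world; the wrist camera has in their place "T_tool_cam" (4x4, takes a point from camera to tool coordinates, whose origin is the TCP and whose axes are the tool frame's). Camera axes: x right, y down, z forward; pixel columns grow to the right and rows downward; lengths in mm; the calibration is good to about 2 mm. A picture is of the moment at which its call begins: read the wrist's pose just before it.
- r.sign_off(): hands the job in, once; it reports no verdict.
Trained networks look in a picture, given as the dict that the camera call returned (one of the last four; its "shot" number tells which), for a name from the list of things; names that differ only in an ending like _2 or _b are one class to them, and where a whole thing is asked for, a point or a joint stands for the part that bears it (a point fixed in the world has none). Each returns a list of dicts, best first, with "conf" (0 to 1); they miss things now and then, are a little off and sometimes report something else, mostly with a low value. They report only what shows in the picture. A call takes as long as a camera call. They do not tell look-alikes from the thing itself.
- finder.look_for(picture, label): "at" ([column, row] in pixels, amid what is visible of it).
- finder.regions_of(picture, label): "mask" (480x640 bool, what is visible of it) and "at" ([column, row] in pixels, amid what is visible of it).
The state is a dict: "time": time; "joint_positions": joint angles; "qvel": joint speeds; "effort": joint torques, N m; "eef_pos": TCP position; "tool_rot": TCP orientation; "force": force on the tool from outside, world axes, zero at the start; "moment": the same for the moment, N m; "opening": finger opening in mm.
Only numpy, scipy, OpenCV 4.12 (cv2) and the standard library are available. Lean on these libraries where they do the work, as an engineer would, in place of code of your own. Each camera call takes 0.05 s, during which the arm holds its last target.

TASK

Get the moulding press ready on its blue post base: first lower the dark steel bottom plate over the four posts until it lies on the base, then the white window frame on top of it, then stand the orange plunger in the frame's window, and last put the yellow pressure plate over the posts so that it rests flat on the plunger. Each plate goes over all four posts, either way round. Let go of everything, and leave the green spare plunger, the pink mug and the plaster cast where they are.

Things in the scene. Friction and masses are not known exactly. Their poses are not given: they have to be found in the camera images.
- base: Fixed blue base plate, 180 x 90 x 20 mm (x, y, z), origin at the centre of its underside on the bench, x along its long side. Four steel posts of 10 mm diameter stand on it at x = +-60, y = +-17 mm; they end 128 mm above the bench, the top 12 mm tapering to 4 mm diameter. Its upper face is 20 mm above the bench.
- platen_c (a point): Dark steel bottom plate, loose, lying flat on the bench, 150 x 60 x 22 mm (x, y, z), four vertical through holes of 16 mm diameter at x = +-60, y = +-17 mm; no window. The point is its centre, 11 mm above its underside, x along its long side. About 0.4 kg. Goes on first: its underside then lies on the base's upper face.
- frame_c (a point): White plastic window frame, loose, lying flat on the bench, 150 x 60 x 22 mm (x, y, z), four vertical through holes of 16 mm diameter at x = +-60, y = +-17 mm and a rectangular window right through its middle, 85 x 45 mm (x, y). The point is its centre (in the middle of the window), 11 mm above its underside, x along its long side. About 0.2 kg. Goes on second, lying on the bottom plate.
- core_c (a point): Orange plunger, loose, upright on the bench: a foot 74 x 36 x 24 mm (x, y, z) with a narrower grip block 64 x 30 x 22 mm on top, 46 mm high in all. The point is its centre, 23 mm above its underside, x along its long side. About 0.15 kg. Goes third, foot down through the frame's window on to the bottom plate, long side along the frame's; it then stands 24 mm proud of the frame.
- cover_c (a point): Yellow pressure plate, loose, lying flat on the bench, 150 x 60 x 22 mm (x, y, z), four vertical through holes of 16 mm diameter at x = +-60, y = +-17 mm, and a dark disc 28 mm across, 5 mm high on top; no window. The point is the plate's centre, 11 mm above its underside, x along its long side. About 0.35 kg. Goes last, on the plunger, whose top is then 88 mm above the bench.
- spare_c (a point): Green spare plunger, same shape and size as the orange one, not needed: leave it. The point is its centre, 23 mm above its underside.
- mug: Pink plastic mug, 76 mm across and 85 mm high, handle at its +y; origin at the centre of its underside. Leave it.
- cast: White plaster cast, a rounded cone 90 mm across and 108 mm high; origin at the centre of its underside. Leave it.
Not all that is in view belongs to the job. Of the things that look like the part that bears cover_c, the smaller one is meant. Of the things shaped like the part that bears platen_c, the dark steel one is meant.

How it is judged (in metres and radians):
On the way, in this order (a step that is already met when the one before it is completed fails the run):
1. the dark bottom plate lies over the posts on the base, let go (horizontal distance between platen_c and base below 0.008 m and z of platen_c in the frame of base between 0.026 and 0.036 m and angle between platen_c's own z axis and vertical below 0.08 rad and angle between the x axis of platen_c and the x axis of base, either way round below 0.15 rad and contact force between the fingers and platen below 0.05 N), for 0.2 s.
2. the white frame lies over the posts on the bottom plate, let go (horizontal distance between each of platen_c, frame_c and base below 0.008 m and z of platen_c in the frame of base between 0.026 and 0.036 m and angle between each of platen_c, frame_c's own z axis and vertical below 0.08 rad and angle between the x axis of each of platen_c, frame_c and the x axis of base, either way round below 0.15 rad and z of frame_c in the frame of base between 0.048 and 0.058 m and contact force between the fingers and frame below 0.05 N), for 0.2 s.
3. the orange plunger stands in the frame's window on the bottom plate, let go (horizontal distance between each of platen_c, frame_c and base below 0.008 m and z of platen_c in the frame of base between 0.026 and 0.036 m and angle between each of platen_c, frame_c, core_c's own z axis and vertical below 0.08 rad and angle between the x axis of each of platen_c, frame_c and the x axis of base, either way round below 0.15 rad and z of frame_c in the frame of base between 0.048 and 0.058 m and horizontal distance between core_c and base below 0.013 m and z of core_c in the frame of base between 0.06 and 0.07 m and angle between the x axis of core_c and the x axis of base, either way round below 0.4 rad and contact force between the fingers and core below 0.05 N), for 0.2 s.
4. the yellow plate lies over the posts on the plunger, let go (horizontal distance between each of platen_c, frame_c, cover_c and base below 0.008 m and z of platen_c in the frame of base between 0.026 and 0.036 m and angle between each of platen_c, frame_c, core_c, cover_c's own z axis and vertical below 0.08 rad and angle between the x axis of each of platen_c, frame_c, cover_c and the x axis of base, either way round below 0.15 rad and z of frame_c in the frame of base between 0.048 and 0.058 m and horizontal distance between core_c and base below 0.013 m and z of core_c in the frame of base between 0.06 and 0.07 m and angle between the x axis of core_c and the x axis of base, either way round below 0.4 rad and z of cover_c in the frame of base between 0.093 and 0.105 m and contact force between the fingers and cover below 0.05 N), for 0.2 s.
At the end, for the whole second after the job is handed in: All three plates over the posts, within 8 mm and 0.15 rad of the base, plunger within 13 mm and 0.4 rad; each level within 0.08 rad and at its stacked height (within 5 mm, yellow plate 6 mm): base, dark plate, frame, plunger in the window, yellow plate; released, at rest (horizontal distance between each of platen_c, frame_c, cover_c and base below 0.008 m and z of platen_c in the frame of base between 0.026 and 0.036 m and angle between each of platen_c, frame_c, core_c, cover_c's own z axis and vertical below 0.08 rad and angle between the x axis of each of platen_c, frame_c, cover_c and the x axis of base, either way round below 0.15 rad and z of frame_c in the frame of base between 0.048 and 0.058 m and horizontal distance between core_c and base below 0.013 m and z of core_c in the frame of base between 0.06 and 0.07 m and angle between the x axis of core_c and the x axis of base, either way round below 0.4 rad and z of cover_c in the frame of base between 0.093 and 0.105 m and linear speed of each of platen, frame, core, cover below 0.02 m/s); the robot touches nothing.
It fails at once if the green spare plunger is pushed away or knocked over (moved more than 30 mm) (distance of spare_c from where it was at the start of the episode above 0.03 m).
It fails at once if the pink mug is pushed away or knocked over (moved more than 30 mm) (distance of mug from where it was at the start of the episode above 0.03 m).
It fails at once if the plaster cast is pushed away or knocked over (moved more than 30 mm) (distance of cast from where it was at the start of the episode above 0.03 m).
It also fails if it takes over 133 s, if anything falls off the work surface, if the arm or the gripper's body presses on something with over 40 N, if the wrist force passes 120 N, or if a joint passes its speed limit or range.

## Working session

There is one attempt and no reset: what is moved stays moved. The work goes in short steps, Python scripts to look and compute and a tool call to move; the robot and the scene stay as the last step left them, time stands still between calls to the robot, and variables do not carry over. Pictures are saved under pics/ and viewed, and the job is handed in when it is done.

Besides the shell and the picture viewer there is one more tool, called after "Emit:" as a command line: name --argument value ..., lists and objects as JSON in quotes. move_arm: Moves the arm, as the interface text tells. Its arguments: {"type":"object","properties":{"motion":{"type":"array"},"squeeze":{"type":"number"}},"required":["motion"]}

```bash
ls; mkdir -p pics; cat > h.py <<'E'
import numpy as np, cv2
from rig import r, eyes, finder
def save(p,name): cv2.imwrite('pics/'+name,cv2.cvtColor(p['pixels'],cv2.COLOR_RGB2BGR))
def cam(p):
    K=np.array(p['camera_matrix'])
    if 'T_tool_cam' in p:
        s=p['_s']; T=np.array(p['T_tool_cam']); R=np.array(s['tool_rot'])
        return K,R@T[:3,:3],R@T[:3,3]+np.array(s['eef_pos'])
    return K,np.array(p['attitude']),np.array(p['origin'])
def shot(n):
    s=r.sense(); p=eyes.get_image(n); p['_s']=s; return p
def cloud(p):
    K,R,o=cam(p); z=p['z_map']; v,u=np.mgrid[:480,:640]
    c=np.stack([(u-K[0,2])/K[0,0]*z,(v-K[1,2])/K[1,1]*z,z],-1)
    w=c@R.T+o; w[z<=0]=np.nan; return w
def pix(p,w):
    K,R,o=cam(p); c=(np.atleast_2d(w)-o)@R; q=c@K.T; return q[:,:2]/q[:,2:]
E
python3 - <<'E'
from h import *
for n in ['scene','top']:
    p=shot(n); save(p,n+'0.png'); print(p['origin'],np.round(p['attitude'],3).tolist(),p['camera_matrix'])
    for l in ['base','platen_c','frame_c','core_c','cover_c','spare_c','mug','cast']:
        try:
            print(l,[(d['conf'],d['at']) for d in finder.look_for(p,l)])
        except Exception as e: print(l,e)
print(r.sense())
E
```

```text
pics
[1459.02980328 -165.46823543 1047.44932775] [[0.081, 0.763, -0.641], [0.997, -0.055, 0.061], [0.012, -0.644, -0.765]] [[472.93320366   0.         322.38010561]
 [  0.         472.93320366 241.62327928]
 [  0.           0.           1.        ]]
base [(0.69, [452.6, 193.6])]
platen_c [(0.72, [448.8, 304.9]), (0.63, [393.3, 254.3])]
frame_c [(0.96, [233.5, 194.4])]
core_c [(0.73, [366.8, 196.9])]
cover_c [(0.91, [139.3, 251.2]), (0.55, [303.5, 257.3])]
spare_c [(0.63, [315.8, 199.8])]
mug [(0.93, [488.2, 249.5])]
cast [(0.59, [212.9, 264.8])]
[ 426.47913522  -91.13268873 1473.69730952] [[0.019, -0.99, 0.138], [-1.0, -0.019, 0.0], [0.002, -0.138, -0.99]] [[538.30010947   0.         309.6071504 ]
 [  0.         538.30010947 243.25539754]
 [  0.           0.           1.        ]]
base [(0.85, [152.1, 309.8])]
platen_c [(0.9, [196.3, 169.3]), (0.58, [240.8, 235.5])]
frame_c [(0.87, [403.4, 336.3])]
core_c [(0.97, [250.4, 311.5])]
cover_c [(0.93, [329.8, 235.3]), (0.78, [495.0, 260.7])]
spare_c [(0.54, [308.6, 312.7])]
mug [(0.52, [310.0, 311.5])]
cast [(0.69, [415.0, 223.3])]
{'time': 0.9, 'joint_positions': array([ 1.06928540e+00,  1.04083278e-01,  9.72870079e-02,  1.56387483e+00,
       -6.44889137e-07,  1.35310658e+00]), 'qvel': array([-0.00027069,  0.00102362,  0.00015763, -0.00027392,  0.00029111,
        0.00047536]), 'effort': array([ 8.80361822e-04, -5.56752884e+01,  5.03771603e+01,  6.31109942e-04,
       -1.54960189e-04,  4.04877497e-06]), 'eef_pos': array([168.0191242 , 576.03334498, 231.33332707]), 'tool_rot': array([[ 2.80025984e-01,  9.59992419e-01,  6.07697314e-05],
       [ 9.59992413e-01, -2.80025989e-01,  1.09498454e-04],
       [ 1.22134790e-04,  2.76760688e-05, -9.99999992e-01]]), 'force': array([-0.91361251, -0.93183499, -0.17728811]), 'moment': array([-0.00400056,  0.03247022, -0.02687873]), 'opening': 85.35156628868509}
```

View pics/top0.png

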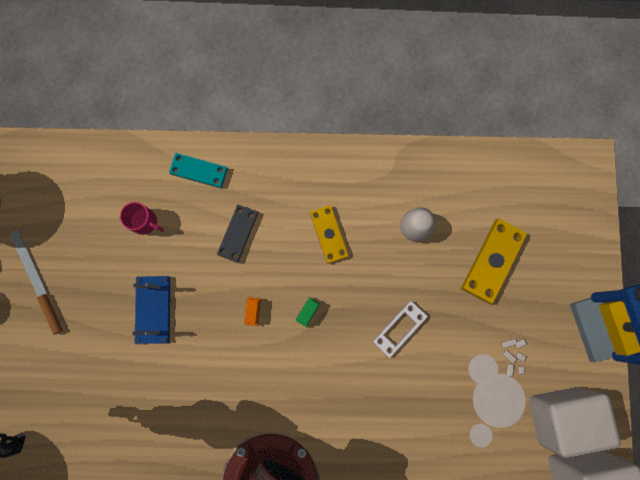

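View pics/scene0.png

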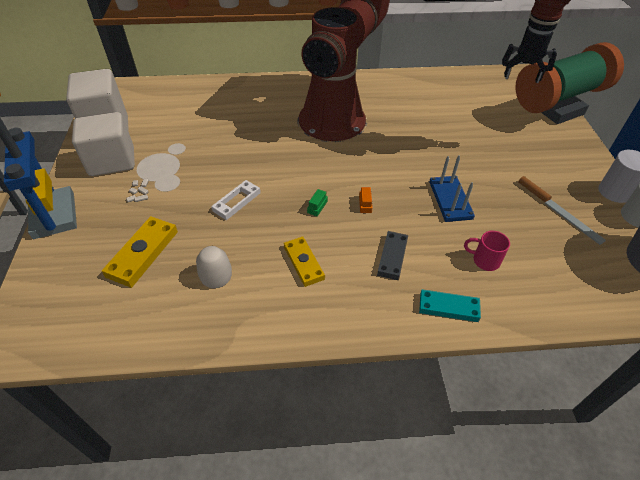

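Top view candidates: dark plate at (240,235) vs teal plate (197,170) → dark one is the platen. Yellow small (330,235) vs large (495,261) → small one is the cover. The orange plunger is at (252,311), the green spare at (308,312), the base at (152,310), and the frame at (402,330).

```bash
cat > m.py <<'E'
from h import *
def meas(p,l,near,h,rad=40):
    # rect fit on mask top face: points with z near h
    ds=finder.regions_of(p,l); ds=[d for d in ds if np.hypot(*(np.array(d['at'])-near))<rad]
    if not ds: print(l,'none'); return
    m=ds[0]['mask']; w=cloud(p); ok=m&(abs(w[...,2]-h)<6)
    pts=w[ok]; (c,s,a)=cv2.minAreaRect(pts[:,:2].astype(np.float32))
    if s[0]<s[1]: s=s[::-1]; a+=90
    a=np.radians(a); a=(a+np.pi/2)%np.pi-np.pi/2
    print(l,ok.sum(),'c',np.round(c,1),'mean',np.round(pts.mean(0),1),'size',np.round(s,1),'yaw',round(a,3),'conf',ds[0]['conf'])
    return c,a
E
python3 - <<'E'
from m import *
p=shot('top')
for l,n,h in [('platen_c',(240,235),22),('frame_c',(402,330),22),('cover_c',(330,235),22)]: meas(p,l,n,h)
p=shot('top')
for l,n,h in [('core_c',(252,311),46),('spare_c',(308,312),46),('base',(152,310),20)]: meas(p,l,n,h)
c=p['pixels'][140:380,100:460]; cv2.imwrite('pics/crop0.png',cv2.cvtColor(cv2.resize(c,None,fx=2.2,fy=2.2,interpolation=cv2.INTER_CUBIC),cv2.COLOR_RGB2BGR))
E
```

```text
platen_c 1012 c [652.8 108.6] mean [651.4 108.   22. ] size [149.5  61. ] yaw -0.347 conf 0.86
frame_c 625 c [ 402.4 -335.3] mean [ 402.4 -335.2   22.1] size [150.3  60.9] yaw -0.74 conf 0.67
cover_c 957 c [ 655.7 -141.7] mean [ 657.  -141.4   22.4] size [148.4  60.3] yaw 0.347 conf 0.6
core_c 263 c [441.7  60.6] mean [441.7  60.8  45.8] size [63.4 30.9] yaw -0.068 conf 0.68
spare_c 258 c [442.5 -87.7] mean [442.6 -87.7  46.1] size [63.7 29.3] yaw -0.526 conf 0.75
base 1954 c [441.5 329. ] mean [439.  327.3  19.9] size [179.2  92.2] yaw 0.044 conf 0.94
```

View pics/crop0.png

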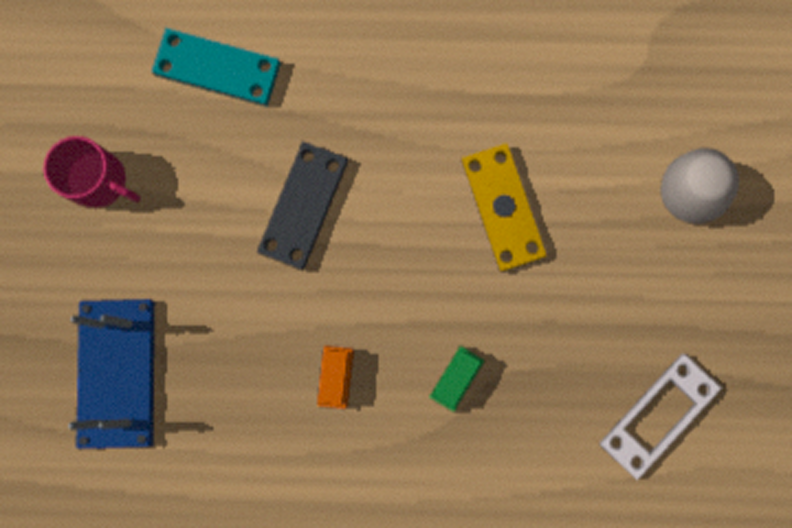

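The crop confirms the dark plate at crop (303,205) and the small yellow plate at (505,207), and all measured sizes match. I'll look at the base with the wrist camera first.

Emit:
move_arm --motion '[[0,[2.73,-2.47,1.0],[0,0,0.033]],[0,[2.73,-2.47,1.0],[0,0,0.033]],[0,[2.73,-2.47,1.0],[0,0,0.033]],[0,[2.73,-2.47,1.0],[0,0,0.033]],[0,[2.73,-2.47,1.0],[0,0,0.033]],[0,[2.73,-2.47,1.0],[0,0,0.033]],[0,[2.73,-2.47,1.0],[0,0,0.033]],[0,[2.73,-2.47,1.0],[0,0,0.033]],[0,[2.73,-2.47,1.0],[0,0,0.033]],[0,[2.73,-2.47,1.0],[0,0,0.033]],[0,[0,0,0],[0,0,0]],[0,[0,0,0],[0,0,0]]]'

```text
time: 2.3
eef_pos: [442.4, 327.8, 331.6]
tool_rot: [[-0.043, 0.999, 0.0], [0.999, 0.043, 0.0], [0.0, 0.0, -1.0]]
force: [-0.7, 1.0, -0.3]
opening: 85.3
```

```bash
python3 - <<'E'
from m import *
p=shot('wrist'); save(p,'w0.png'); print(p['_s']['eef_pos'],p['T_tool_cam'],p['_s']['tool_rot'])
print(p['_s']['qvel'].round(4))
meas(p,'base',(320,240),20,400)
w=cloud(p); z=w[...,2]
hi=(z>100)&(z<133)
n,lab,st,ce=cv2.connectedComponentsWithStats(hi.astype(np.uint8))
for i in range(1,n):
    if st[i,4]>5:
        q=w[lab==i]; t=q[q[:,2]>118]; print(st[i,4],ce[i].round(),q[:,2].max().round(1),np.median(q,0).round(1),t.mean(0).round(1) if len(t) else '')
E
```

```text
[442.42114589 327.78001885 331.57922611] [[ 9.99999977e-01 -1.86359583e-04  1.08479020e-04  1.16563206e+00]
 [ 1.46975648e-04  9.57179887e-01  2.89493768e-01 -7.31189579e+01]
 [-1.57783874e-04 -2.89493745e-01  9.57179893e-01 -1.43011218e+02]
 [ 0.00000000e+00  0.00000000e+00  0.00000000e+00  1.00000000e+00]] [[-4.27514970e-02  9.99085640e-01  4.39051644e-04]
 [ 9.99085695e-01  4.27513647e-02  3.06465474e-04]
 [ 2.87415197e-04  4.51752075e-04 -9.99999857e-01]]
[ 0.0548 -0.0107 -0.0274  0.0023  0.0074  0.0256]
base 10539 c [442.  332.2] mean [434.9 331.8  20.5] size [177.7  90.1] yaw 0.043 conf 0.68
99 [306. 139.] 129.0 [382.5 312.9 121.9] [382.7 312.7 123.7]
104 [343. 139.] 130.0 [381.  345.9 121.6] [381.2 346.2 123.8]
129 [308. 262.] 129.6 [499.9 318.  117.9] [501.2 318.  123.9]
131 [342. 261.] 129.5 [498.5 351.2 118.3] [499.5 351.4 123.3]
```

View pics/w0.png

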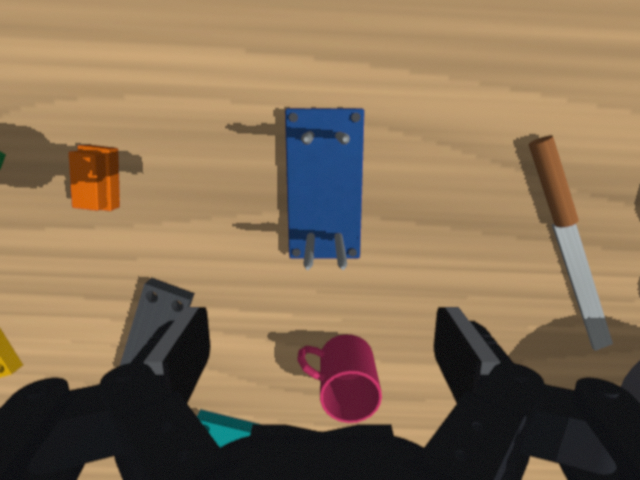

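```bash
cat >> m.py <<'E'
def posts(p):
    w=cloud(p); z=w[...,2]; hi=(z>118)&(z<133)
    n,lab,st,ce=cv2.connectedComponentsWithStats(hi.astype(np.uint8)); T=[]
    for i in range(1,n):
        if st[i,4]>5: T.append(w[lab==i].mean(0)); print(st[i,4],ce[i].round(),T[-1].round(1))
    T=np.array(T)
    if len(T)==4: print('posts c',T.mean(0).round(1))
E
python3 - <<'E'
from m import *
p=shot('wrist'); 
p=shot('wrist'); print(p['_s']['eef_pos'],p['_s']['qvel'].round(4))
meas(p,'base',(320,240),20,400); posts(p)
E
```

```text
[440.26586178 329.62104998 331.0918468 ] [ 0.0116 -0.0024 -0.0039  0.002  -0.002  -0.0023]
base 10587 c [441.8 332.2] mean [434.8 331.9  20.5] size [177.9  90.2] yaw 0.045 conf 0.83
84 [304. 142.] [382.6 312.7 123.7]
80 [342. 142.] [381.1 346.2 123.9]
67 [305. 267.] [501.1 318.  123.9]
69 [340. 267.] [499.6 351.6 123.7]
posts c [441.1 332.1 123.8]
```

Emit:
move_arm --motion '[[0,[2.65,-2.75,0],[0,0,-0.049]],[0,[2.65,-2.75,0],[0,0,-0.049]],[0,[2.65,-2.75,0],[0,0,-0.049]],[0,[2.65,-2.75,0],[0,0,-0.049]],[0,[2.65,-2.75,0],[0,0,-0.049]],[0,[2.65,-2.75,0],[0,0,-0.049]],[0,[2.65,-2.75,0],[0,0,-0.049]],[0,[2.65,-2.75,0],[0,0,-0.049]],[0,[0,0,0],[0,0,0]],[0,[0,0,0],[0,0,0]],[0,[0,0,0],[0,0,0]],[0,[0,0,0],[0,0,0]]]'

```text
time: 3.55
eef_pos: [652.3, 110.6, 332.0]
tool_rot: [[0.337, 0.942, 0.001], [0.942, -0.337, 0.0], [0.0, 0.001, -1.0]]
force: [-0.1, -0.4, -0.1]
opening: 85.6
```

```bash
python3 - <<'E'
from m import *
p=shot('wrist'); save(p,'w1.png'); print(p['_s']['eef_pos'],p['_s']['qvel'].round(4),p['_s']['tool_rot'].round(4))
meas(p,'platen_c',(320,190),22,120)
E
```

```text
[652.31320379 110.5822388  331.99780024] [ 0.0042 -0.013  -0.0015  0.0005 -0.0023 -0.0012] [[ 3.369e-01  9.415e-01  7.000e-04]
 [ 9.415e-01 -3.369e-01  3.000e-04]
 [ 5.000e-04  5.000e-04 -1.000e+00]]
platen_c 5855 c [654.2 110.5] mean [651.5 111.3  22.5] size [150.2  60. ] yaw -0.35 conf 0.82
```

View pics/w1.png

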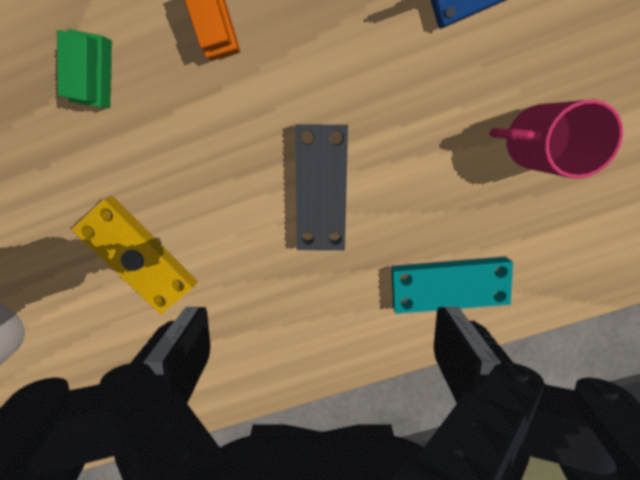

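The dark plate is under the gripper at about (320,190), with size and height matching. Descending.

Emit:
move_arm --motion '[[0,[0.17,0.0,-3.5],[0,0,-0.006]],[0,[0,0,-3.5],[0,0,0]],[0,[0,0,-3.5],[0,0,0]],[0,[0,0,-3.5],[0,0,0]],[0,[0,0,-3.5],[0,0,0]],[0,[0,0,-3.5],[0,0,0]],[0,[0,0,-3.5],[0,0,0]],[0,[0,0,-3.5],[0,0,0]],[0,[0,0,-2.5],[0,0,0]],[0,[0,0,-1.5],[0,0,0]],[0,[0,0,-0.7],[0,0,0]],[0,[0,0,0],[0,0,0]]]' --squeeze 60

```text
time: 4.65
eef_pos: [653.3, 109.8, 3.0]
tool_rot: [[0.344, 0.939, -0.002], [0.939, -0.344, 0.0], [-0.001, -0.002, -1.0]]
force: [0.3, 0.0, -0.4]
opening: 85.5
```

Emit:
move_arm --motion '[[0,[0,0,-0.3],[0,0,0]],[0,[0,0,0],[0,0,0]],[0,[0,0,0],[0,0,0]]]'

```text
time: 4.9
eef_pos: [655.7, 109.1, 3.0]
tool_rot: [[0.344, 0.939, 0.002], [0.939, -0.344, 0.0], [0.001, 0.002, -1.0]]
force: [0.4, 0.0, 0.5]
opening: 85.5
```

Emit:
move_arm --motion '[[0.3,[0,0.08,-0.2],[0,0,0]],[0.6,[0,0,0],[0,0,0]],[1,[0,0,0],[0,0,0]],[1,[0,0,0],[0,0,0]],[1,[0,0,0],[0,0,0]],[1,[0,0,0],[0,0,0]],[1,[0,0,0],[0,0,0]],[1,[0,0,0],[0,0,0]]]'

```text
time: 5.57
eef_pos: [655.2, 109.9, 0.1]
tool_rot: [[0.345, 0.939, 0.001], [0.939, -0.345, 0.0], [0.0, 0.001, -1.0]]
force: [-1.6, 0.9, 6.0]
opening: 58.7
```

Emit:
move_arm --motion '[[1,[0,0,0.5],[0,0,0]],[1,[0,0,1.5],[0,0,0]],[1,[0,0,3],[0,0,0]],[1,[0,0,3],[0,0,0]],[1,[0,0,3],[0,0,0]],[1,[0,0,3],[0,0,0]],[1,[0,0,3],[0,0,0]],[1,[0,0,3],[0,0,0]],[1,[0,0,2],[0,0,0]],[1,[0,0,1],[0,0,0]],[1,[0,0,0],[0,0,0]],[1,[0,0,0],[0,0,0]]]'

```text
time: 6.57
eef_pos: [654.5, 109.8, 228.1]
tool_rot: [[0.345, 0.939, -0.001], [0.939, -0.345, 0.0], [-0.0, -0.001, -1.0]]
force: [0.0, 0.5, -4.1]
opening: 58.6
```

```bash
python3 - <<'E'
from m import *
p=shot('wrist'); save(p,'w2.png'); s=p['_s'];print(s['eef_pos'],s['opening'],s['force'])
w=(cloud(p)-s['eef_pos'])@s['tool_rot']
ds=finder.regions_of(p,'platen_c')
for d in ds: 
    q=w[d['mask']]; q=q[~np.isnan(q[:,0])]; print(d['conf'],d['at'],d['mask'].sum(),q.mean(0).round(1),q.min(0).round(1),q.max(0).round(1), np.percentile(q[:,2],[5,50,95]))
E
```

```text
[654.53521802 109.81488358 228.11647612] 58.59155034503949 [ 0.00736755  0.52762256 -4.0563219 ]
0.68 [318.2, 270.4] 52307 [  1.3 -24.4 -21.9] [-91.6 -75.9 -74.1] [ 31.8 255.  229.6] [-23.19456293 -22.21439186 -21.07426874]
0.64 [500.7, 318.3] 7212 [184.5 115.7 207.9] [101.6  86.9 202.7] [247.2 155.  229.2] [204.56229247 205.86000592 221.27030691]
```

View pics/w2.png

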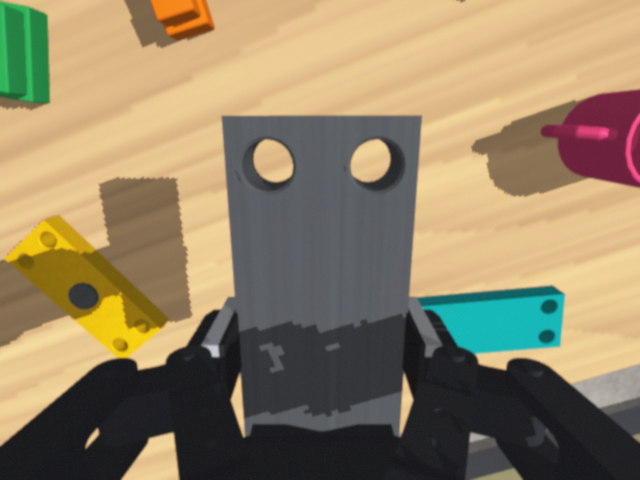

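Emit:
move_arm --motion '[[1,[-2.13,2.21,0],[0,0,0.0395]],[1,[-2.13,2.21,0],[0,0,0.0395]],[1,[-2.13,2.21,0],[0,0,0.0395]],[1,[-2.13,2.21,0],[0,0,0.0395]],[1,[-2.13,2.21,0],[0,0,0.0395]],[1,[-2.13,2.21,0],[0,0,0.0395]],[1,[-2.13,2.21,0],[0,0,0.0395]],[1,[-2.13,2.21,0],[0,0,0.0395]],[1,[-2.13,2.21,0],[0,0,0.0395]],[1,[-2.13,2.21,0],[0,0,0.0395]],[1,[0,0,0],[0,0,0]],[1,[0,0,0],[0,0,0]]]'

```text
time: 7.67
eef_pos: [439.9, 331.6, 227.7]
tool_rot: [[-0.046, 0.999, -0.002], [0.999, 0.046, -0.001], [-0.001, -0.002, -1.0]]
force: [0.1, -1.1, -4.2]
opening: 58.3
```

Emit:
move_arm --motion '[[1,[0,0,-2],[0,0,0]],[1,[0,0,-2],[0,0,0]],[1,[0,0,-1],[0,0,0]],[1,[0,0,-0.5],[0,0,0]],[1,[0,0,0],[0,0,0]],[1,[0,0,0],[0,0,0]],[1,[0,0,0],[0,0,0]],[1,[0,0,0],[0,0,0]]]'

```text
time: 8.33
eef_pos: [442.4, 331.0, 175.5]
tool_rot: [[-0.043, 0.999, 0.002], [0.999, 0.043, 0.001], [0.001, 0.002, -1.0]]
force: [-0.8, 0.1, -3.7]
opening: 58.6
```

```bash
cat >> m.py <<'E'
def holes(p, hz, yr=(-70,-50)):
    """holes in the held plate, near end: pixels inside tool-plane region that are deeper than the plate. hz = tool z of top face"""
    s=p['_s']; K=np.array(p['camera_matrix']); T=np.array(p['T_tool_cam'])
    n=121; out=[]
    z=p['z_map'].astype(np.float32)
    # resample onto the plane tool z=hz, grid 0.25mm
    xs=np.arange(-40,40,.25); ys=np.arange(-85,-40,.25); X,Y=np.meshgrid(xs,ys)
    P=np.stack([X,Y,np.full_like(X,hz)],-1)
    c=(P-T[:3,3])@T[:3,:3]; u=c@K.T; u=u[...,:2]/u[...,2:]
    zz=cv2.remap(z,u[...,0].astype(np.float32),u[...,1].astype(np.float32),cv2.INTER_NEAREST)
    plate=(abs(zz-c[...,2])<5)
    yrow=ys[plate[:,(abs(xs)<4)].mean(1)>.5]; print('near edge tool y',yrow.min().round(2))
    rows=(ys>-52)&(ys<-42); xc=xs[plate[rows].mean(0)>.5]; print('side edges x',xc.min().round(2),xc.max().round(2))
    img=cv2.remap(p['pixels'],u[...,0].astype(np.float32),u[...,1].astype(np.float32),cv2.INTER_LINEAR)
    for sx in(-1,1):
        reg=(~plate)&(abs(X-sx*17)<12)&(abs(Y+60)<12)
        n,lab,st,ce=cv2.connectedComponentsWithStats(reg.astype(np.uint8))
        i=1+np.argmax(st[1:,4]); q=np.argwhere(lab==i)
        (cx,cy),rad=cv2.minEnclosingCircle(np.stack([X[lab==i],Y[lab==i]],-1).astype(np.float32))
        print('hole',round(cx,2),round(cy,2),'r',round(rad,2)); out.append((cx,cy))
    cc=np.mean(out,0); d=np.array(out[1])-out[0]
    print('plate centre in tool',(cc+[0,60]).round(2),'skew',round(np.arctan2(d[1],d[0]),4))
    return img
def tips(p):
    w=cloud(p); s=p['_s']; z=w[...,2]; hi=(z>116)&(z<133)
    n,lab,st,ce=cv2.connectedComponentsWithStats(hi.astype(np.uint8))
    for i in range(1,n):
        if st[i,4]>5:
            q=w[lab==i]; print('tip',st[i,4],ce[i].round(),q.mean(0).round(1),'tool',((q.mean(0)-s['eef_pos'])@s['tool_rot']).round(1))
E
python3 - <<'E'
from m import *
p=shot('wrist'); save(p,'w3.png'); s=p['_s'];print(s['eef_pos'],s['qvel'].round(3),s['force'],s['tool_rot'].round(3))
img=holes(p,-22); tips(p)
E
```

```text
[442.35527431 330.9687017  175.45818022] [ 0.002 -0.002 -0.003 -0.001  0.     0.001] [-0.83753651  0.07042204 -3.70200387] [[-0.043  0.999  0.002]
 [ 0.999  0.043  0.001]
 [ 0.001  0.002 -1.   ]]
near edge tool y -75.5
side edges x -28.75 31.0
hole -15.38 -61.12 r 7.83
hole 17.6 -60.9 r 7.81
plate centre in tool [ 1.11 -1.01] skew 0.0068
tip 112 [284. 153.] [383.8 311.2 124.4] tool [-17.2 -59.4  51. ]
tip 111 [358. 153.] [382.2 347.8 124.6] tool [ 19.4 -59.5  50.8]
```

View pics/w3.png

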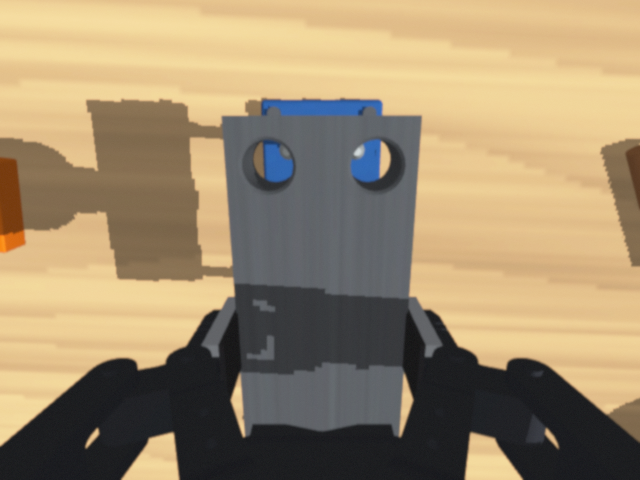

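Both post tips show inside the near holes (about (284,153) and (358,153)). The plate needs about +0.8 mm in x. Lowering with a force check.

Emit:
move_arm --motion '[[1,[0.08,0,-1.5],[0,0,0]],[1,[0,0,-1.2],[0,0,0]],[1,[0,0,-0.9],[0,0,0]],[1,[0,0,-0.8],[0,0,0]],[1,[0,0,-0.8],[0,0,0]],[1,[0,0,-0.8],[0,0,0]],[1,[0,0,-0.8],[0,0,0]],[1,[0,0,0],[0,0,0]],[1,[0,0,0],[0,0,0]]]'

```text
time: 9.13
eef_pos: [442.2, 330.7, 105.9]
tool_rot: [[-0.043, 0.999, -0.001], [0.999, 0.043, -0.0], [-0.0, -0.001, -1.0]]
force: [-0.4, 0.0, -3.7]
opening: 58.4
```

Emit:
move_arm --motion '[[1,[0,0,-1.2],[0,0,0]],[1,[0,0,-1.2],[0,0,0]],[1,[0,0,-1.2],[0,0,0]],[1,[0,0,-1.2],[0,0,0]],[1,[0,0,-1.2],[0,0,0]],[1,[0,0,-0.8],[0,0,0]],[1,[0,0,-0.5],[0,0,0]],[1,[0,0,-0.3],[0,0,0]],[1,[0,0,0],[0,0,0]],[1,[0,0,0],[0,0,0]],[1,[0,0,0],[0,0,0]]]'

```text
time: 10.05
eef_pos: [443.0, 331.1, 31.0]
tool_rot: [[-0.043, 0.999, 0.001], [0.999, 0.043, 0.001], [0.001, 0.001, -1.0]]
force: [-0.2, -0.3, -2.7]
opening: 58.7
```

Emit:
move_arm --motion '[[1,[0,0,-0.4],[0,0,0]],[1,[0,0,-0.3],[0,0,0]],[1,[0,0,-0.2],[0,0,0]],[1,[0,0,0],[0,0,0]],[1,[0,0,0],[0,0,0]]]'

```text
time: 10.47
eef_pos: [442.3, 330.8, 21.1]
tool_rot: [[-0.043, 0.999, -0.0], [0.999, 0.043, -0.0], [-0.0, -0.0, -1.0]]
force: [0.2, -0.4, -4.0]
opening: 58.5
```

Emit:
move_arm --motion '[[1,[0,0,-0.1],[0,0,0]],[1,[0,0,0],[0,0,0]],[1,[0,0,0],[0,0,0]]]'

```text
time: 10.72
eef_pos: [442.5, 330.8, 20.3]
tool_rot: [[-0.043, 0.999, 0.0], [0.999, 0.043, 0.0], [0.0, 0.0, -1.0]]
force: [-0.6, 0.2, -3.7]
opening: 59.0
```

Emit:
move_arm --motion '[[0.6,[0,0,0],[0,0,0]],[0.3,[0,0,0],[0,0,0]],[0,[0,0,0],[0,0,0]],[0,[0,0,0],[0,0,0]],[0,[0,0,0],[0,0,0]],[0,[0,0,0],[0,0,0]],[0,[0,0,1],[0,0,0]],[0,[0,0,2.5],[0,0,0]],[0,[0,0,3],[0,0,0]],[0,[0,0,3],[0,0,0]],[0,[0,0,3],[0,0,0]],[0,[0,0,3],[0,0,0]]]'

```text
time: 11.72
eef_pos: [442.3, 330.8, 177.8]
tool_rot: [[-0.043, 0.999, 0.001], [0.999, 0.043, 0.0], [0.0, 0.001, -1.0]]
force: [0.4, 0.4, 0.5]
opening: 85.3
```

Emit:
move_arm --motion '[[0,[0,0,3.5],[0,0,0]],[0,[0,0,3.5],[0,0,0]],[0,[0,0,3.5],[0,0,0]],[0,[0,0,3.5],[0,0,0]],[0,[0,0,1.5],[0,0,0]],[0,[0,0,0],[0,0,0]],[0,[0,0,0],[0,0,0]],[0,[0,0,0],[0,0,0]]]'

```text
time: 12.38
eef_pos: [442.3, 330.7, 329.7]
tool_rot: [[-0.043, 0.999, -0.001], [0.999, 0.043, -0.0], [-0.0, -0.001, -1.0]]
force: [-0.3, 1.0, -0.0]
opening: 85.5
```

```bash
python3 - <<'E'
from m import *
p=shot('wrist'); save(p,'w4.png'); s=p['_s'];print(s['eef_pos'],s['qvel'].round(3),s['force'])
meas(p,'platen_c',(320,190),42,120); posts(p)
p=shot('top'); save(p,'t4.png')
E
```

```text
[442.2638962  330.72499288 329.67645813] [-0.     0.005 -0.021 -0.001 -0.001 -0.   ] [-0.3149172   0.98294648 -0.03198445]
platen_c 6253 c [442.2 332. ] mean [437.7 331.8  42.5] size [148.7  60. ] yaw 0.043 conf 0.73
80 [303. 139.] [382.7 312.8 124. ]
84 [341. 139.] [381.2 346.2 123.8]
65 [305. 266.] [501.1 318.1 123.9]
64 [339. 266.] [499.5 351.6 124.1]
posts c [441.1 332.2 123.9]
```

View pics/w4.png

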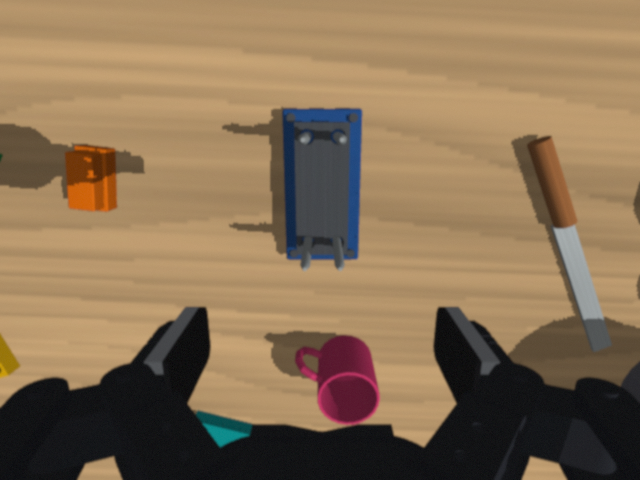

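Dark plate lies on the base at (322,190), z 42, aligned to within ~1 mm. Next, the frame.

Emit:
move_arm --motion '[[0,[-0.22,-3.7,0],[0,0,-0.0435]],[0,[-0.22,-3.7,0],[0,0,-0.0435]],[0,[-0.22,-3.7,0],[0,0,-0.0435]],[0,[-0.22,-3.7,0],[0,0,-0.0435]],[0,[-0.22,-3.7,0],[0,0,-0.0435]],[0,[-0.22,-3.7,0],[0,0,-0.0435]],[0,[-0.22,-3.7,0],[0,0,-0.0435]],[0,[-0.22,-3.7,0],[0,0,-0.0435]],[0,[-0.22,-3.7,0],[0,0,-0.0435]],[0,[-0.22,-3.7,0],[0,0,-0.0435]],[0,[-0.22,-3.7,0],[0,0,-0.0435]],[0,[-0.22,-3.7,0],[0,0,-0.0435]]]'

```text
time: 13.53
eef_pos: [415.3, -114.8, 329.7]
tool_rot: [[0.463, 0.887, -0.001], [0.887, -0.463, 0.001], [0.0, -0.001, -1.0]]
force: [0.6, -1.1, 0.2]
opening: 85.4
```

Emit:
move_arm --motion '[[0,[-0.22,-3.7,0],[0,0,-0.0435]],[0,[-0.22,-3.7,0],[0,0,-0.0435]],[0,[-0.22,-3.7,0],[0,0,-0.0435]],[0,[-0.22,-3.7,0],[0,0,-0.0435]],[0,[-0.22,-3.7,0],[0,0,-0.0435]],[0,[-0.22,-3.7,0],[0,0,-0.0435]],[0,[0,0,0],[0,0,0]],[0,[0,0,0],[0,0,0]],[0,[0,0,0],[0,0,0]],[0,[0,0,0],[0,0,0]]]'

```text
time: 14.37
eef_pos: [403.0, -334.2, 330.3]
tool_rot: [[0.673, 0.739, 0.0], [0.739, -0.673, 0.0], [0.0, -0.0, -1.0]]
force: [0.6, 0.5, -0.2]
opening: 85.4
```

```bash
python3 - <<'E'
from m import *
p=shot('wrist'); save(p,'w5.png'); s=p['_s'];print(s['eef_pos'],s['qvel'].round(3),np.arctan2(s['tool_rot'][1,0],s['tool_rot'][0,0]))
meas(p,'frame_c',(320,190),22,120)
E
```

```text
[ 403.01087328 -334.18906869  330.32394369] [ 0.008 -0.01   0.001 -0.001 -0.     0.   ] 0.8321444397598703
frame_c 3167 c [ 403.5 -334.4] mean [ 400.6 -331.9   22.3] size [149.4  60. ] yaw -0.744 conf 0.97
```

View pics/w5.png

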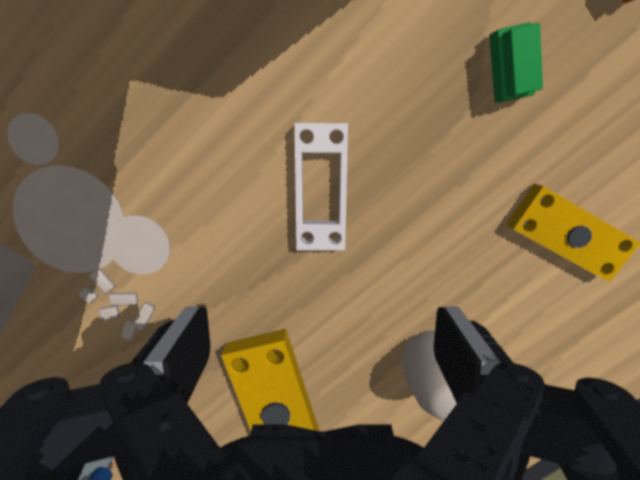

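Emit:
move_arm --motion '[[0,[0.04,-0.03,-3.5],[0,0,-0.005]],[0,[0,0,-3.5],[0,0,0]],[0,[0,0,-3.5],[0,0,0]],[0,[0,0,-3.5],[0,0,0]],[0,[0,0,-3.5],[0,0,0]],[0,[0,0,-3.5],[0,0,0]],[0,[0,0,-3.5],[0,0,0]],[0,[0,0,-3.5],[0,0,0]],[0,[0,0,-2.5],[0,0,0]],[0,[0,0,-1.5],[0,0,0]],[0,[0,0,-0.6],[0,0,0]],[0,[0,0,-0.2],[0,0,0]]]'

```text
time: 15.47
eef_pos: [403.1, -334.3, 1.6]
tool_rot: [[0.677, 0.736, -0.001], [0.736, -0.677, 0.001], [0.0, -0.001, -1.0]]
force: [-0.1, 0.1, 0.4]
opening: 85.5
```

Emit:
move_arm --motion '[[0,[0,0,-0.1],[0,0,0]],[0,[0,0,0],[0,0,0]],[0.3,[0,0,0],[0,0,0]],[0.6,[0,0,0],[0,0,0]],[1,[0,0,0],[0,0,0]],[1,[0,0,0],[0,0,0]],[1,[0,0,0],[0,0,0]],[1,[0,0,0],[0,0,0]],[1,[0,0,0],[0,0,0]]]' --squeeze 50

```text
time: 16.22
eef_pos: [403.9, -336.3, 2.7]
tool_rot: [[0.678, 0.735, 0.001], [0.735, -0.678, -0.002], [-0.0, 0.002, -1.0]]
force: [-0.8, 1.2, 5.9]
opening: 59.0
```

Emit:
move_arm --motion '[[1,[0,0,0.5],[0,0,0]],[1,[0,0,1.5],[0,0,0]],[1,[0,0,3],[0,0,0]],[1,[0,0,3],[0,0,0]],[1,[0,0,3],[0,0,0]],[1,[0,0,3],[0,0,0]],[1,[0,0,3],[0,0,0]],[1,[0,0,3],[0,0,0]],[1,[0,0,2],[0,0,0]],[1,[0,0,1],[0,0,0]],[1,[0,0,0],[0,0,0]],[1,[0,0,0],[0,0,0]]]'

```text
time: 17.22
eef_pos: [403.3, -335.4, 230.6]
tool_rot: [[0.678, 0.735, -0.0], [0.735, -0.678, 0.0], [0.0, -0.0, -1.0]]
force: [-1.0, 0.9, -3.5]
opening: 58.6
```

```bash
python3 - <<'E'
from m import *
p=shot('wrist'); save(p,'w6.png'); s=p['_s'];print(s['eef_pos'],s['opening'],s['force'],np.arctan2(s['tool_rot'][1,0],s['tool_rot'][0,0]))
w=(cloud(p)-s['eef_pos'])@s['tool_rot']
for d in finder.regions_of(p,'frame_c')[:1]:
    q=w[d['mask']]; print(np.nanpercentile(q[:,2],[5,50,95])); h=np.nanmedian(q[:,2])
holes(p,h)
E
```

```text
[ 403.25746349 -335.4241608   230.64922608] 58.64658431294981 [-0.980399    0.86689062 -3.47247503] 0.8259877413356183
[-20.65024657 -19.42189744  -2.18205199]
near edge tool y -76.75
side edges x -28.75 31.25
hole -15.15 -62.35 r 7.79
hole 17.83 -62.35 r 7.78
plate centre in tool [ 1.34 -2.35] skew -0.0002
```

View pics/w6.png

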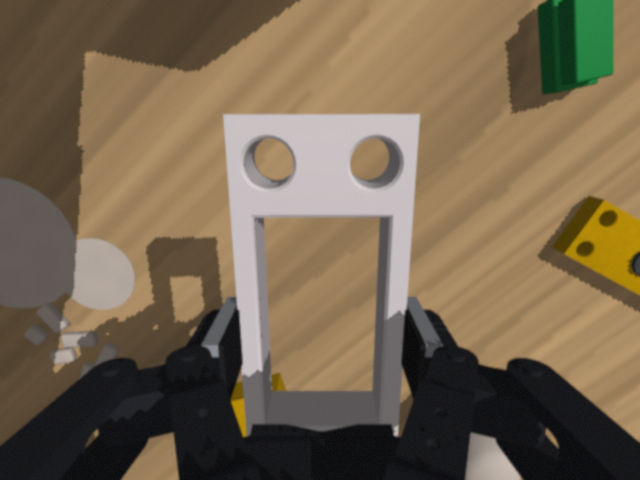

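Emit:
move_arm --motion '[[1,[0.225,3.7,0],[0,0,0.0439]],[1,[0.225,3.7,0],[0,0,0.0439]],[1,[0.225,3.7,0],[0,0,0.0439]],[1,[0.225,3.7,0],[0,0,0.0439]],[1,[0.225,3.7,0],[0,0,0.0439]],[1,[0.225,3.7,0],[0,0,0.0439]],[1,[0.225,3.7,0],[0,0,0.0439]],[1,[0.225,3.7,0],[0,0,0.0439]],[1,[0.225,3.7,0],[0,0,0.0439]],[1,[0.225,3.7,0],[0,0,0.0439]],[1,[0.225,3.7,0],[0,0,0.0439]],[1,[0.225,3.7,0],[0,0,0.0439]]]'

```text
time: 18.32
eef_pos: [429.3, 110.4, 229.8]
tool_rot: [[0.214, 0.977, -0.002], [0.977, -0.214, 0.0], [-0.0, -0.002, -1.0]]
force: [0.8, -0.3, -1.8]
opening: 59.1
```

Emit:
move_arm --motion '[[1,[0.225,3.7,0],[0,0,0.0439]],[1,[0.225,3.7,0],[0,0,0.0439]],[1,[0.225,3.7,0],[0,0,0.0439]],[1,[0.225,3.7,0],[0,0,0.0439]],[1,[0.225,3.7,0],[0,0,0.0439]],[1,[0.225,3.7,0],[0,0,0.0439]],[1,[0,0,-2],[0,0,0]],[1,[0,0,-2],[0,0,0]],[1,[0,0,-1.5],[0,0,0]],[1,[0,0,0],[0,0,0]],[1,[0,0,0],[0,0,0]],[1,[0,0,0],[0,0,0]]]'

```text
time: 19.32
eef_pos: [443.8, 330.4, 176.6]
tool_rot: [[-0.045, 0.999, -0.0], [0.999, 0.045, 0.0], [0.0, -0.0, -1.0]]
force: [0.1, 0.2, -1.8]
opening: 58.8
```

```bash
python3 - <<'E'
from m import *
p=shot('wrist');p=shot('wrist'); save(p,'w7.png'); s=p['_s'];print(s['eef_pos'],s['qvel'].round(3),s['force'],np.arctan2(s['tool_rot'][1,0],s['tool_rot'][0,0]))
holes(p,-19.5); tips(p)
E
```

```text
[444.15799019 330.49048423 177.2007019 ] [-0.002 -0.004  0.009 -0.001  0.     0.   ] [ 0.99202589  0.66781405 -2.3875288 ] 1.6158522711267749
near edge tool y -75.75
side edges x -28.75 31.0
hole -15.45 -61.25 r 7.75
hole 17.65 -61.31 r 7.81
plate centre in tool [ 1.1  -1.28] skew -0.0016
tip 72 [285. 150.] [384.3 310.8 123.8] tool [-17.  -60.7  53.3]
tip 119 [359. 149.] [382.3 347.6 124.5] tool [ 19.9 -61.   52.7]
tip 251 [294. 352.] [500.6 318.  122.3] tool [-15.   55.7  54.9]
tip 253 [351. 352.] [499.1 351.4 122.4] tool [18.4 55.8 54.9]
```

View pics/w7.png

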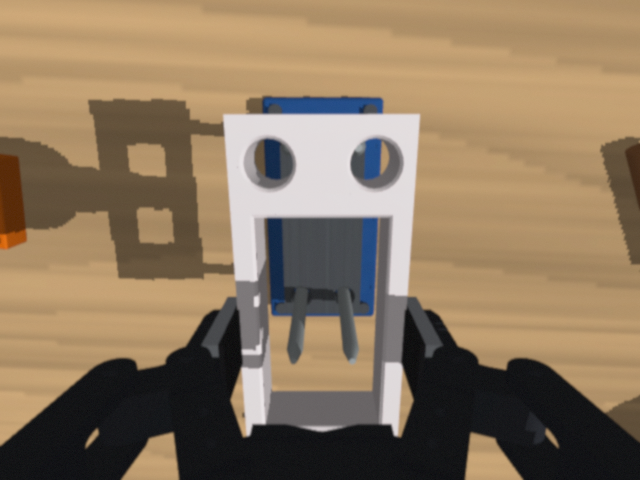

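```bash
cat >> m.py <<'E'
def plane(p,l):
    s=p['_s']; w=(cloud(p)-s['eef_pos'])@s['tool_rot']
    for d in finder.regions_of(p,l)[:1]:
        q=w[d['mask']]; q=q[~np.isnan(q[:,0])]
        for k in range(4):
            A=np.c_[q[:,:2],np.ones(len(q))]; c=np.linalg.lstsq(A,q[:,2],rcond=None)[0]; e=abs(A@c-q[:,2])
            q=q[e<max(1.2,np.median(e)*2)]
        print('plane dz/dx,dz/dy,z0',c.round(4),len(q)); return c
E
python3 - <<'E'
from m import *
p=shot('wrist');print(p['_s']['eef_pos'])
c=plane(p,'frame_c'); holes(p,c[2]-60*c[1]); tips(p)
E
```

```text
[444.32546671 330.55728349 177.45539031]
plane dz/dx,dz/dy,z0 [ 3.70000e-03  7.35000e-02 -1.53089e+01] 14085
near edge tool y -75.75
side edges x -28.75 31.0
hole -15.39 -61.34 r 7.77
hole 17.56 -61.47 r 7.84
plate centre in tool [ 1.08 -1.41] skew -0.0038
tip 112 [359. 149.] [382.4 347.7 124.4] tool [ 19.9 -61.1  53. ]
tip 70 [285. 150.] [384.4 310.8 123.6] tool [-17.1 -60.8  53.7]
tip 252 [294. 352.] [500.6 318.  122.4] tool [-15.1  55.5  55.1]
tip 247 [351. 352.] [499.2 351.4 122.4] tool [18.3 55.6 55.1]
```

The frame has slipped in the grip (pitched 0.073 rad). I'll raise the grip force, tilt the tool to level the plate, and re-measure.

Emit:
move_arm --motion '[[1,[0,0,0],[0,0,0]],[1,[0,0,0],[0.002,-0.037,0]],[1,[0,0,0],[0.002,-0.036,0]],[1,[0,0,0],[0,0,0]],[1,[0,0,0],[0,0,0]],[1,[0,0,0],[0,0,0]]]' --squeeze 100

```text
time: 20.02
eef_pos: [443.9, 330.5, 176.6]
tool_rot: [[-0.045, 0.996, 0.072], [0.999, 0.045, 0.004], [0.001, 0.073, -0.997]]
force: [0.8, -0.1, -2.8]
opening: 57.6
```

```bash
python3 - <<'E'
from m import *
p=shot('wrist'); save(p,'w8.png');s=p['_s'];print(s['eef_pos'],s['tool_rot'].round(4),s['opening'])
c=plane(p,'frame_c'); img=holes(p,c[2]-60*c[1]); 
R=s['tool_rot']
n=R@np.array([c[0],c[1],-1]); print('normal',n/np.linalg.norm(n))
for x,y in [(0,0),(1.1,-61.4)]:
    print((R@np.array([x,y,c[2]+c[0]*x+c[1]*y])+s['eef_pos']).round(1))
tips(p)
E
```

```text
[443.90016512 330.52813512 176.61435098] [[-0.0454  0.9963  0.0724]
 [ 0.999   0.0452  0.0042]
 [ 0.001   0.0726 -0.9974]] 57.56241646077796
plane dz/dx,dz/dy,z0 [ -0.       0.0413 -16.808 ] 15023
near edge tool y -75.75
side edges x -28.75 31.0
hole -15.5 -61.33 r 7.75
hole 17.4 -61.25 r 7.86
plate centre in tool [ 0.95 -1.29] skew 0.0023
normal [-0.03130024 -0.00239246  0.99950716]
[442.7 330.5 193.4]
[381.3 328.8 191.5]
tip 46 [361. 145.] [383.4 348.1 123.5] tool [ 20.3 -63.4  48.6]
tip 17 [283. 145.] [385.5 310.4 121.6] tool [-17.5 -63.1  50.5]
tip 252 [294. 343.] [500.5 318.  122.3] tool [-15.1  51.9  58.2]
tip 249 [350. 343.] [499.  351.4 122.4] tool [18.3 51.9 58.2]
```

Emit:
move_arm --motion '[[1,[0.03,0.06,-1.0],[0,0.031,0]],[1,[0,0,-1.0],[0,0,0]],[1,[0,0,-0.3],[0,0,0]],[1,[0,0,0],[0,0,0]],[1,[0,0,0],[0,0,0]],[1,[0,0,0],[0,0,0]]]'

```text
time: 20.62
eef_pos: [444.2, 331.2, 153.7]
tool_rot: [[-0.045, 0.998, 0.043], [0.999, 0.045, 0.004], [0.002, 0.043, -0.999]]
force: [0.2, 0.2, -1.5]
opening: 57.2
```

```bash
cat >> m.py <<'E'
def full(p,l):
    s=p['_s'];print(s['eef_pos'].round(2),s['opening'],s['force'].round(2),'xang',np.arctan2(s['tool_rot'][1,0],s['tool_rot'][0,0]).round(4))
    c=plane(p,l); img=holes(p,c[2]-60*c[1]); R=s['tool_rot']
    n=R@np.array([c[0],c[1],-1]); print('normal',n/np.linalg.norm(n))
    for x,y in [(0,0),(1.1,-61.4)]: print((R@np.array([x,y,c[2]+c[0]*x+c[1]*y])+s['eef_pos']).round(1))
    tips(p)
E
python3 - <<'E'
from m import *
p=shot('wrist'); save(p,'w9.png'); full(p,'frame_c')
E
```

```text
[444.15 331.19 153.71] 57.17861160930931 [ 0.16  0.15 -1.51] xang 1.6163
plane dz/dx,dz/dy,z0 [ 1.30000e-03  1.05000e-01 -1.28822e+01] 15519
near edge tool y -75.75
side edges x -28.75 31.0
hole -15.49 -61.28 r 7.8
hole 17.58 -61.31 r 7.75
plate centre in tool [ 1.04 -1.3 ] skew -0.0007
normal [0.06180515 0.00179877 0.99808661]
[443.6 331.1 166.6]
[382.  329.4 170.4]
tip 199 [281. 149.] [383.4 312.1 125. ] tool [-16.3 -62.7  26. ]
tip 208 [362. 149.] [381.8 346.9 124.9] tool [ 18.4 -62.7  26.2]
tip 319 [290. 372.] [500.5 318.  122.4] tool [-15.8  54.3  33.6]
tip 321 [352. 372.] [499.1 351.5 122.3] tool [17.7 54.4 33.8]
```

View pics/w9.png

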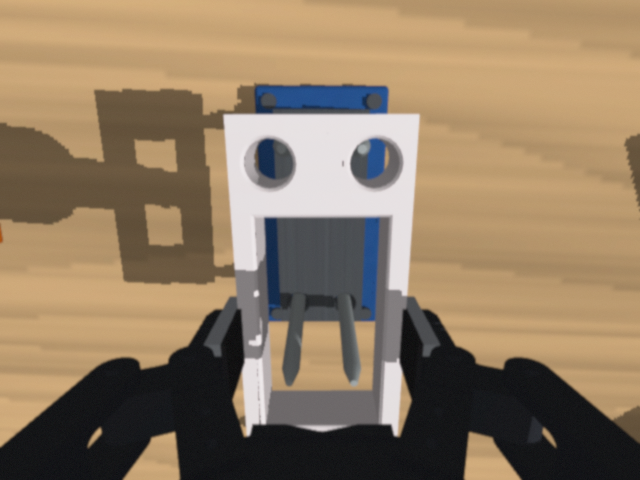

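```bash
cat >> m.py <<'E'
def strip(p,rows=(118,210),cols=(232,412)):
    s=p['_s']; w=(cloud(p)-s['eef_pos'])@s['tool_rot']
    q=w[rows[0]:rows[1],cols[0]:cols[1]].reshape(-1,3); q=q[~np.isnan(q[:,0])&(q[:,2]<-5)]
    for k in range(6):
        A=np.c_[q[:,:2]-[0,-60],np.ones(len(q))]; c=np.linalg.lstsq(A,q[:,2],rcond=None)[0]; e=abs(A@c-q[:,2]); q=q[e<max(1.0,2.5*np.median(e))]
    print('strip dz/dx,dz/dy,z at y=-60',c.round(4),len(q),'resid',np.median(e).round(2)); return c
E
python3 - <<'E'
from m import *
p=shot('wrist'); print(p['T_tool_cam']); c=strip(p); holes(p,c[2])
E
```

```text
[[ 9.99999976e-01 -1.93107566e-04  1.01905976e-04  1.16415343e+00]
 [ 1.55337420e-04  9.57179667e-01  2.89494493e-01 -7.30990946e+01]
 [-1.53445905e-04 -2.89494471e-01  9.57179674e-01 -1.42971777e+02]
 [ 0.00000000e+00  0.00000000e+00  0.00000000e+00  1.00000000e+00]]
strip dz/dx,dz/dy,z at y=-60 [ 3.00000e-04  3.00000e-03 -1.92591e+01] 10956 resid 0.36
near edge tool y -75.75
side edges x -28.75 31.0
hole -15.44 -61.31 r 7.79
hole 17.75 -61.25 r 7.85
plate centre in tool [ 1.15 -1.28] skew 0.0019
```

The plane fit was polluted by the window walls. The strip fit shows the frame level in the grip, so I'm undoing the tool tilt.

Emit:
move_arm --motion '[[1,[-0.1,-0.03,0],[-0.004,0.042,0]],[1,[0,0,0],[0,0,0]],[1,[0,0,0],[0,0,0]],[1,[0,0,0],[0,0,0]],[1,[0,0,0],[0,0,0]]]'

```text
time: 21.18
eef_pos: [443.0, 330.9, 153.4]
tool_rot: [[-0.045, 0.999, 0.001], [0.999, 0.045, 0.0], [0.0, 0.001, -1.0]]
force: [-0.3, 0.3, -2.1]
opening: 57.4
```

```bash
python3 - <<'E'
from m import *
p=shot('wrist'); s=p['_s'];print(s['eef_pos'],s['tool_rot'].round(4)); c=strip(p); holes(p,c[2]);tips(p)
E
```

```text
[443.03958628 330.90225204 153.39755405] [[-4.54e-02  9.99e-01  8.00e-04]
 [ 9.99e-01  4.54e-02  2.00e-04]
 [ 2.00e-04  8.00e-04 -1.00e+00]]
strip dz/dx,dz/dy,z at y=-60 [-7.00000e-04  3.80000e-03 -1.92692e+01] 10920 resid 0.37
near edge tool y -75.75
side edges x -28.75 31.0
hole -15.44 -61.37 r 7.73
hole 17.59 -61.39 r 7.81
plate centre in tool [ 1.07 -1.38] skew -0.0004
tip 248 [283. 153.] [383.  312.3 124.5] tool [-15.8 -60.9  28.8]
tip 283 [361. 153.] [381.3 346.5 124.2] tool [ 18.4 -61.   29.2]
tip 311 [290. 378.] [500.3 318.  121.9] tool [-15.5  56.6  31.5]
tip 311 [353. 378.] [498.8 351.4 121.9] tool [18.  56.6 31.5]
```

Emit:
move_arm --motion '[[1,[0,0,-0.8],[0,0,0]],[1,[0,0,-0.8],[0,0,0]],[1,[0,0,-0.8],[0,0,0]],[1,[0,0,-0.8],[0,0,0]],[1,[0,0,-0.8],[0,0,0]],[1,[0,0,-0.8],[0,0,0]],[1,[0,0,0],[0,0,0]],[1,[0,0,0],[0,0,0]]]'

```text
time: 21.9
eef_pos: [442.7, 330.7, 104.6]
tool_rot: [[-0.045, 0.999, -0.001], [0.999, 0.045, -0.0], [-0.0, -0.001, -1.0]]
force: [0.1, -1.3, -2.0]
opening: 57.4
```

Emit:
move_arm --motion '[[1,[0,0,-1],[0,0,0]],[1,[0,0,-1],[0,0,0]],[1,[0,0,-1],[0,0,0]],[1,[0,0,-0.8],[0,0,0]],[1,[0,0,-0.6],[0,0,0]],[1,[0,0,-0.4],[0,0,0]],[1,[0,0,-0.3],[0,0,0]],[1,[0,0,0],[0,0,0]],[1,[0,0,0],[0,0,0]],[1,[0,0,0],[0,0,0]]]'

```text
time: 22.73
eef_pos: [443.4, 331.0, 54.8]
tool_rot: [[-0.045, 0.999, 0.001], [0.999, 0.045, 0.0], [0.0, 0.001, -1.0]]
force: [0.3, -0.3, -2.2]
opening: 57.4
```

Need about 10 mm more (expected contact at TCP z ≈ 44.7).

Emit:
move_arm --motion '[[1,[0,0,-0.4],[0,0,0]],[1,[0,0,-0.3],[0,0,0]],[1,[0,0,-0.2],[0,0,0]],[1,[0,0,-0.05],[0,0,0]],[1,[0,0,0],[0,0,0]],[1,[0,0,0],[0,0,0]],[1,[0,0,0],[0,0,0]]]'

```text
time: 23.32
eef_pos: [443.1, 330.8, 45.1]
tool_rot: [[-0.045, 0.999, 0.0], [0.999, 0.045, 0.0], [0.0, 0.0, -1.0]]
force: [-3.4, -2.0, 5.2]
opening: 57.4
```

Emit:
move_arm --motion '[[0.6,[0,0,0],[0,0,0]],[0.3,[0,0,0],[0,0,0]],[0,[0,0,0],[0,0,0]],[0,[0,0,0],[0,0,0]],[0,[0,0,0],[0,0,0]],[0,[0,0,0],[0,0,0]],[0,[0,0,1],[0,0,0]],[0,[0,0,2.5],[0,0,0]],[0,[0,0,3],[0,0,0]],[0,[0,0,3],[0,0,0]],[0,[0,0,3],[0,0,0]],[0,[0,0,3],[0,0,0]]]'

```text
time: 24.32
eef_pos: [442.9, 330.8, 202.2]
tool_rot: [[-0.045, 0.999, 0.001], [0.999, 0.045, 0.0], [0.0, 0.001, -1.0]]
force: [0.4, 0.5, 0.4]
opening: 85.4
```

Emit:
move_arm --motion '[[0,[0,0,3.5],[0,0,0]],[0,[0,0,3.5],[0,0,0]],[0,[0,0,3.5],[0,0,0]],[0,[0,0,2.5],[0,0,0]],[0,[0,0,0],[0,0,0]],[0,[0,0,0],[0,0,0]],[0,[0,0,0],[0,0,0]],[0,[0,0,0],[0,0,0]]]'

```text
time: 24.98
eef_pos: [442.7, 330.6, 328.8]
tool_rot: [[-0.045, 0.999, -0.002], [0.999, 0.045, -0.001], [-0.001, -0.002, -1.0]]
force: [0.2, -0.3, -0.7]
opening: 85.4
```

```bash
python3 - <<'E'
from m import *
p=shot('wrist'); save(p,'w10.png'); s=p['_s'];print(s['eef_pos'],s['qvel'].round(3),s['force'])
meas(p,'frame_c',(320,190),64,120); posts(p)
E
```

```text
[442.71930096 330.63991034 328.75387671] [ 0.001  0.003 -0.008  0.     0.002 -0.   ] [ 0.20074883 -0.32658999 -0.68131702]
frame_c 3807 c [442.2 331.9] mean [434.8 331.5  64.3] size [150.1  60. ] yaw 0.046 conf 0.87
86 [303. 139.] [382.7 312.9 123.4]
82 [341. 139.] [381.3 346.2 123.9]
67 [339. 266.] [499.8 351.5 123.7]
65 [305. 266.] [501.1 318.  123.8]
posts c [441.2 332.1 123.7]
```

View pics/w10.png

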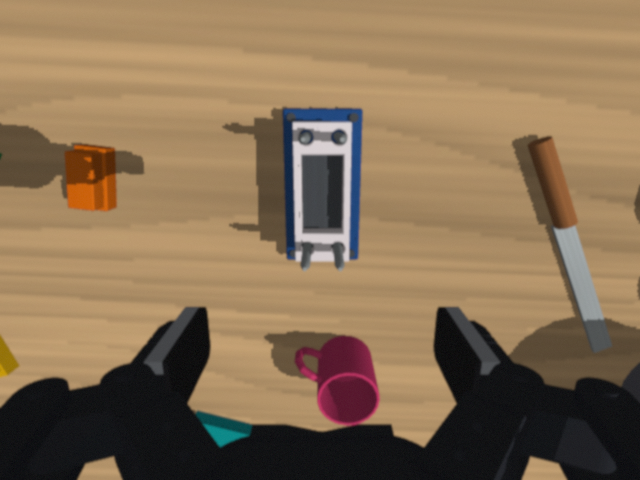

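Frame seated (z 64, aligned; window at (322,192)). Next, the orange plunger.

Emit:
move_arm --motion '[[0,[-0.01,-3.37,0],[0,0,-0.0141]],[0,[-0.01,-3.37,0],[0,0,-0.0141]],[0,[-0.01,-3.37,0],[0,0,-0.0141]],[0,[-0.01,-3.37,0],[0,0,-0.0141]],[0,[-0.01,-3.37,0],[0,0,-0.0141]],[0,[-0.01,-3.37,0],[0,0,-0.0141]],[0,[-0.01,-3.37,0],[0,0,-0.0141]],[0,[-0.01,-3.37,0],[0,0,-0.0141]],[0,[0,0,0],[0,0,0]],[0,[0,0,0],[0,0,0]],[0,[0,0,0],[0,0,0]],[0,[0,0,0],[0,0,0]]]'

```text
time: 26.08
eef_pos: [442.1, 62.1, 329.6]
tool_rot: [[0.066, 0.998, -0.0], [0.998, -0.066, 0.0], [0.0, -0.0, -1.0]]
force: [0.3, 0.5, 0.5]
opening: 85.6
```

```bash
python3 - <<'E'
from m import *
p=shot('wrist'); save(p,'w11.png'); s=p['_s'];print(s['eef_pos'],s['qvel'].round(3),np.arctan2(s['tool_rot'][1,0],s['tool_rot'][0,0]))
meas(p,'core_c',(320,190),46,120)
E
```

```text
[442.13430859  62.06357208 329.58030693] [ 0.01   0.002  0.005 -0.002 -0.002 -0.004] 1.5045381800824926
core_c 1499 c [442.4  62.9] mean [441.3  62.6  46.4] size [63.6 29.3] yaw -0.076 conf 0.96
```

View pics/w11.png

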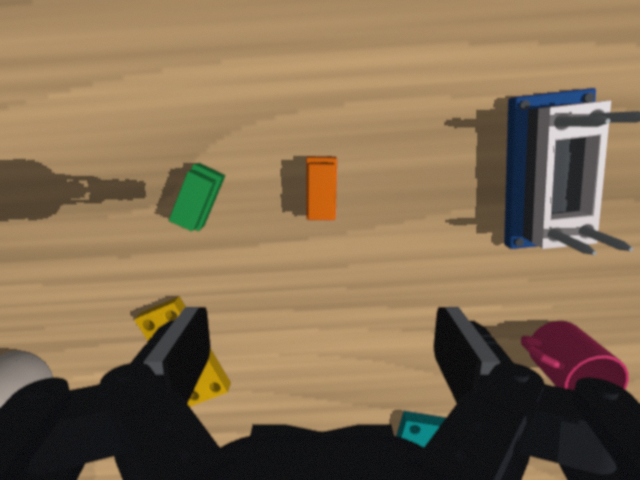

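Emit:
move_arm --motion '[[0,[0.03,-0.03,-3.5],[0,0,-0.006]],[0,[0,0,-3.5],[0,0,0]],[0,[0,0,-3.5],[0,0,0]],[0,[0,0,-3.5],[0,0,0]],[0,[0,0,-3.5],[0,0,0]],[0,[0,0,-3.5],[0,0,0]],[0,[0,0,-3.5],[0,0,0]],[0,[0,0,-3],[0,0,0]],[0,[0,0,-1.6],[0,0,0]],[0,[0,0,-0.6],[0,0,0]],[0,[0,0,0],[0,0,0]],[0,[0,0,0],[0,0,0]]]' --squeeze 60

```text
time: 27.18
eef_pos: [443.1, 61.3, 33.8]
tool_rot: [[0.072, 0.997, 0.001], [0.997, -0.072, -0.0], [0.0, 0.001, -1.0]]
force: [-0.8, 0.6, 0.7]
opening: 85.6
```

Emit:
move_arm --motion '[[0.2,[0,0,-0.05],[0,0,0]],[0.4,[0,0,0],[0,0,0]],[0.6,[0,0,0],[0,0,0]],[0.8,[0,0,0],[0,0,0]],[1,[0,0,0],[0,0,0]],[1,[0,0,0],[0,0,0]],[1,[0,0,0],[0,0,0]],[1,[0,0,0],[0,0,0]],[1,[0,0,0],[0,0,0]],[1,[0,0,0],[0,0,0]]]'

```text
time: 28.02
eef_pos: [443.1, 60.9, 33.1]
tool_rot: [[0.073, 0.997, 0.001], [0.997, -0.073, 0.0], [0.0, 0.001, -1.0]]
force: [-1.2, 0.7, 5.7]
opening: 28.5
```

Emit:
move_arm --motion '[[1,[0,0,0.5],[0,0,0]],[1,[0,0,1.5],[0,0,0]],[1,[0,0,3],[0,0,0]],[1,[0,0,3],[0,0,0]],[1,[0,0,3],[0,0,0]],[1,[0,0,3],[0,0,0]],[1,[0,0,2.5],[0,0,0]],[1,[0,0,1.5],[0,0,0]],[1,[0,0,0],[0,0,0]],[1,[0,0,0],[0,0,0]],[1,[0,0,0],[0,0,0]]]'

```text
time: 28.93
eef_pos: [442.1, 61.0, 211.0]
tool_rot: [[0.073, 0.997, -0.002], [0.997, -0.073, 0.0], [0.0, -0.002, -1.0]]
force: [-0.4, -0.2, -2.5]
opening: 28.5
```

Emit:
move_arm --motion '[[1,[0,2.7,0],[0,0,0.0118]],[1,[0,2.7,0],[0,0,0.0118]],[1,[0,2.7,0],[0,0,0.0118]],[1,[0,2.7,0],[0,0,0.0118]],[1,[0,2.7,0],[0,0,0.0118]],[1,[0,2.7,0],[0,0,0.0118]],[1,[0,2.7,0],[0,0,0.0118]],[1,[0,2.7,0],[0,0,0.0118]],[1,[0,2.7,0],[0,0,0.0118]],[1,[0,2.7,0],[0,0,0.0118]],[1,[0,0,0],[0,0,0]],[1,[0,0,0],[0,0,0]]]'

```text
time: 29.93
eef_pos: [441.4, 331.5, 210.2]
tool_rot: [[-0.047, 0.999, -0.003], [0.999, 0.047, -0.001], [-0.001, -0.003, -1.0]]
force: [-0.0, -0.2, -2.4]
opening: 28.7
```

Emit:
move_arm --motion '[[1,[0,0,0],[0,0,0]],[1,[0,0,0],[0,0,0]],[1,[0,0,0],[0,0,0]]]'

```text
time: 30.18
eef_pos: [442.7, 330.0, 212.0]
tool_rot: [[-0.043, 0.999, -0.0], [0.999, 0.043, -0.0], [-0.0, -0.0, -1.0]]
force: [-0.1, -0.3, -1.1]
opening: 28.4
```

```bash
python3 - <<'E'
from m import *
p=shot('wrist'); save(p,'w12.png'); s=p['_s'];print(s['eef_pos'],s['qvel'].round(3),s['opening'],s['force'],np.arctan2(s['tool_rot'][1,0],s['tool_rot'][0,0]))
w=cloud(p); wt=(w-s['eef_pos'])@s['tool_rot']
for l in ['core_c','frame_c']:
  for d in finder.regions_of(p,l)[:1]:
    q=wt[d['mask']]; q=q[~np.isnan(q[:,0])]; print(l,d['conf'],np.percentile(q,[2,50,98],axis=0).round(1).tolist())
tips(p)
E
```

```text
[442.65619217 330.019488   212.02649341] [ 0.001 -0.002  0.008  0.     0.     0.002] 28.39468199557592 [-0.06751617 -0.34623542 -1.13793948] 1.6140331392915148
core_c 0.79 [[-13.5, -37.6, -14.4], [1.3, -13.1, -13.0], [16.4, 28.6, 22.3]]
frame_c 0.57 [[-27.5, -74.5, 146.1], [1.6, -51.7, 147.7], [30.7, -15.6, 162.3]]
tip 208 [295. 146.] [382.5 312.9 122.9] tool [-14.4 -60.8  89.1]
tip 209 [351. 146.] [381.1 346.  123. ] tool [ 18.6 -60.8  89.1]
```

View pics/w12.png

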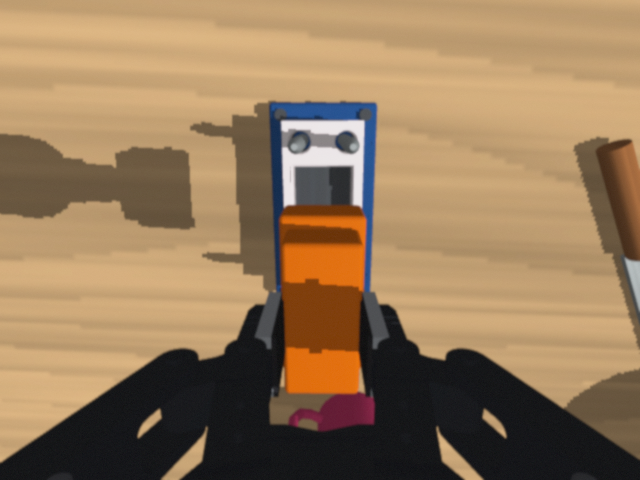

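Emit:
move_arm --motion '[[1,[0,0.07,-1.5],[0,0,0]],[1,[0,0,-2],[0,0,0]],[1,[0,0,-2],[0,0,0]],[1,[0,0,-1.5],[0,0,0]],[1,[0,0,-1],[0,0,0]],[1,[0,0,-1],[0,0,0]],[1,[0,0,-1],[0,0,0]],[1,[0,0,-1],[0,0,0]],[1,[0,0,-0.5],[0,0,0]],[1,[0,0,0],[0,0,0]],[1,[0,0,0],[0,0,0]],[1,[0,0,0],[0,0,0]]]'

```text
time: 31.33
eef_pos: [443.0, 331.8, 98.0]
tool_rot: [[-0.045, 0.999, 0.001], [0.999, 0.045, 0.0], [0.0, 0.001, -1.0]]
force: [0.0, -0.7, -1.0]
opening: 28.1
```

Emit:
move_arm --motion '[[1,[0,0,-0.6],[0,0,0]],[1,[0,0,-0.6],[0,0,0]],[1,[0,0,-0.5],[0,0,0]],[1,[0,0,-0.2],[0,0,0]],[1,[0,0,0],[0,0,0]],[1,[0,0,0],[0,0,0]],[1,[0,0,0],[0,0,0]]]'

```text
time: 31.92
eef_pos: [442.7, 331.7, 78.5]
tool_rot: [[-0.045, 0.999, 0.0], [0.999, 0.045, 0.0], [0.0, 0.0, -1.0]]
force: [-0.2, -0.7, -1.4]
opening: 28.0
```

Emit:
move_arm --motion '[[1,[0,-0.05,-0.2],[0,0,0]],[1,[0,0,-0.15],[0,0,0]],[1,[0,0,0],[0,0,0]],[1,[0,0,0],[0,0,0]],[1,[0,0,0],[0,0,0]]]'

```text
time: 32.33
eef_pos: [442.9, 331.2, 75.2]
tool_rot: [[-0.044, 0.999, 0.001], [0.999, 0.044, 0.0], [0.0, 0.001, -1.0]]
force: [-0.1, 0.5, 2.2]
opening: 28.4
```

Contact at the expected height. Release and rise.

Emit:
move_arm --motion '[[0.6,[0,0,0],[0,0,0]],[0.5,[0,0,0],[0,0,0]],[0.3,[0,0,0],[0,0,0]],[0.3,[0,0,0],[0,0,0]],[0.3,[0,0,0],[0,0,0]],[0,[0,0,1],[0,0,0]],[0,[0,0,2.5],[0,0,0]],[0,[0,0,3],[0,0,0]],[0,[0,0,3.5],[0,0,0]],[0,[0,0,3.5],[0,0,0]],[0,[0,0,3.5],[0,0,0]],[0,[0,0,3.5],[0,0,0]]]'

```text
time: 33.33
eef_pos: [442.3, 331.0, 282.5]
tool_rot: [[-0.045, 0.999, 0.001], [0.999, 0.045, 0.0], [0.0, 0.001, -1.0]]
force: [2.1, 0.2, 0.2]
opening: 85.4
```

Emit:
move_arm --motion '[[0,[0,0,3.0],[0,0,0]],[0,[0,0,1.5],[0,0,0]],[0,[0,0,0],[0,0,0]],[0,[0,0,0],[0,0,0]],[0,[0,0,0],[0,0,0]],[0,[0,0,0],[0,0,0]]]'

```text
time: 33.83
eef_pos: [442.1, 330.9, 323.4]
tool_rot: [[-0.045, 0.999, -0.002], [0.999, 0.045, -0.001], [-0.001, -0.002, -1.0]]
force: [0.1, -0.7, -0.4]
opening: 85.3
```

```bash
python3 - <<'E'
from m import *
p=shot('wrist'); save(p,'w13.png'); s=p['_s'];print(s['eef_pos'],s['qvel'].round(3),s['opening'],s['force'])
meas(p,'core_c',(320,190),88,120); meas(p,'frame_c',(320,190),64,120)
E
```

```text
[442.1433823  330.9175885  323.43355166] [-0.001  0.001 -0.003  0.001 -0.001  0.   ] 85.33121926288268 [ 0.08629381 -0.72965203 -0.42408954]
core_c 1860 c [441.9 333. ] mean [441.1 332.7  88.3] size [63.7 29.2] yaw 0.035 conf 0.96
frame_c 3887 c [442.4 331.9] mean [434.8 331.4  64.3] size [149.8  60.1] yaw 0.046 conf 0.84
```

View pics/w13.png

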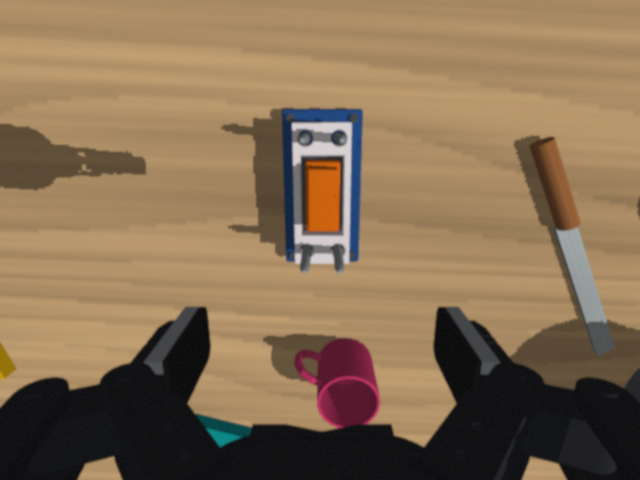

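Plunger stands in the window, top at z 88. Now the small yellow plate.

Emit:
move_arm --motion '[[0,[1.53,-3.37,0],[0,0,0.0216]],[0,[1.53,-3.37,0],[0,0,0.0216]],[0,[1.53,-3.37,0],[0,0,0.0216]],[0,[1.53,-3.37,0],[0,0,0.0216]],[0,[1.53,-3.37,0],[0,0,0.0216]],[0,[1.53,-3.37,0],[0,0,0.0216]],[0,[1.53,-3.37,0],[0,0,0.0216]],[0,[1.53,-3.37,0],[0,0,0.0216]],[0,[1.53,-3.37,0],[0,0,0.0216]],[0,[1.53,-3.37,0],[0,0,0.0216]],[0,[1.53,-3.37,0],[0,0,0.0216]],[0,[1.53,-3.37,0],[0,0,0.0216]]]'

```text
time: 34.98
eef_pos: [626.5, -75.0, 324.3]
tool_rot: [[-0.3, 0.954, -0.001], [0.954, 0.3, 0.0], [0.001, -0.0, -1.0]]
force: [1.2, 0.6, 0.4]
opening: 86.1
```

Emit:
move_arm --motion '[[0,[1.53,-3.37,0],[0,0,0.0216]],[0,[1.53,-3.37,0],[0,0,0.0216]],[0,[0,0,0],[0,0,0]],[0,[0,0,0],[0,0,0]],[0,[0,0,0],[0,0,0]],[0,[0,0,0],[0,0,0]],[0,[0,0,0],[0,0,0]]]'

```text
time: 35.57
eef_pos: [656.6, -139.4, 325.7]
tool_rot: [[-0.341, 0.94, 0.001], [0.94, 0.341, -0.0], [-0.001, 0.001, -1.0]]
force: [0.1, -0.2, -0.1]
opening: 85.3
```

```bash
python3 - <<'E'
from m import *
p=shot('wrist'); save(p,'w14.png'); s=p['_s'];print(s['eef_pos'],s['qvel'].round(3),np.arctan2(s['tool_rot'][1,0],s['tool_rot'][0,0]))
meas(p,'cover_c',(320,190),22,120)
E
```

```text
[ 656.63419027 -139.42896622  325.70624047] [-0.    -0.002  0.001  0.    -0.001 -0.003] 1.9190193768649064
cover_c 5976 c [ 657.3 -139.7] mean [ 654.1 -140.8   22.7] size [150.4  60. ] yaw 0.346 conf 0.82
```

View pics/w14.png

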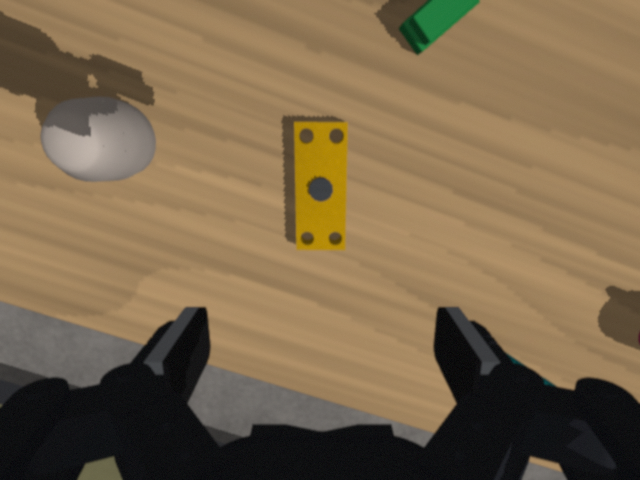

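Emit:
move_arm --motion '[[0,[0.1,-0.12,-3.5],[0,0,-0.002]],[0,[0,0,-3.5],[0,0,0]],[0,[0,0,-3.5],[0,0,0]],[0,[0,0,-3.5],[0,0,0]],[0,[0,0,-3.5],[0,0,0]],[0,[0,0,-3.5],[0,0,0]],[0,[0,0,-3.5],[0,0,0]],[0,[0,0,-3.5],[0,0,0]],[0,[0,0,-2.3],[0,0,0]],[0,[0,0,-1.2],[0,0,0]],[0,[0,0,-0.6],[0,0,0]],[0,[0,0,-0.2],[0,0,0]]]' --squeeze 80

```text
time: 36.67
eef_pos: [657.8, -141.6, 1.9]
tool_rot: [[-0.338, 0.941, -0.0], [0.941, 0.338, 0.0], [0.0, 0.0, -1.0]]
force: [0.7, -0.4, 0.5]
opening: 85.4
```

Emit:
move_arm --motion '[[0,[0,0,0],[0,0,0]],[0,[0,0,0],[0,0,0]],[0.3,[0,0,0],[0,0,0]],[0.6,[0,0,0],[0,0,0]],[1,[0,0,0],[0,0,0]],[1,[0,0,0],[0,0,0]],[1,[0,0,0],[0,0,0]],[1,[0,0,0],[0,0,0]],[1,[0,0,0],[0,0,0]],[1,[0,0,0],[0,0,0]]]'

```text
time: 37.5
eef_pos: [658.9, -142.3, 3.7]
tool_rot: [[-0.338, 0.941, 0.002], [0.941, 0.338, -0.001], [-0.002, 0.002, -1.0]]
force: [-0.9, 0.0, 6.7]
opening: 57.8
```

Gripped. Lift gently, then carry high.

Emit:
move_arm --motion '[[1,[0,0,0.5],[0,0,0]],[1,[0,0,1.5],[0,0,0]],[1,[0,0,3],[0,0,0]],[1,[0,0,3],[0,0,0]],[1,[0,0,3],[0,0,0]],[1,[0,0,3],[0,0,0]],[1,[0,0,3],[0,0,0]],[1,[0,0,3],[0,0,0]],[1,[0,0,2],[0,0,0]],[1,[0,0,1],[0,0,0]],[1,[0,0,0],[0,0,0]],[1,[0,0,0],[0,0,0]]]'

```text
time: 38.5
eef_pos: [657.7, -141.9, 230.9]
tool_rot: [[-0.338, 0.941, -0.001], [0.941, 0.338, 0.0], [0.001, -0.001, -1.0]]
force: [-0.3, 0.1, -4.1]
opening: 58.4
```

```bash
python3 - <<'E'
from m import *
p=shot('wrist'); p=shot('wrist'); s=p['_s'];print(s['eef_pos'],s['qvel'].round(3),s['opening'],s['force'],np.arctan2(s['tool_rot'][1,0],s['tool_rot'][0,0]))
c=strip(p); holes(p,c[2]); save(p,'w15.png')
E
```

```text
[ 657.27800659 -141.70819714  229.82947364] [-0.     0.007 -0.018 -0.     0.001  0.002] 58.1053082282304 [ 0.02381884 -0.01320364 -3.0494024 ] 1.9156580531541874
strip dz/dx,dz/dy,z at y=-60 [-1.30000e-03  4.70000e-03 -1.87456e+01] 10963 resid 0.37
near edge tool y -75.5
side edges x -29.0 30.75
hole -15.7 -61.03 r 7.79
hole 17.4 -61.1 r 7.78
plate centre in tool [ 0.85 -1.07] skew -0.0023
```

View pics/w15.png

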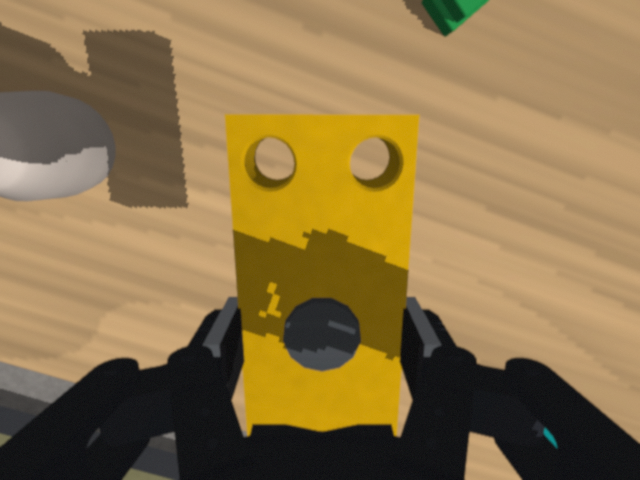

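Emit:
move_arm --motion '[[1,[-1.433,3.15,0],[0,0,-0.02]],[1,[-1.433,3.15,0],[0,0,-0.02]],[1,[-1.433,3.15,0],[0,0,-0.02]],[1,[-1.433,3.15,0],[0,0,-0.02]],[1,[-1.433,3.15,0],[0,0,-0.02]],[1,[-1.433,3.15,0],[0,0,-0.02]],[1,[-1.433,3.15,0],[0,0,-0.02]],[1,[-1.433,3.15,0],[0,0,-0.02]],[1,[-1.433,3.15,0],[0,0,-0.02]],[1,[-1.433,3.15,0],[0,0,-0.02]],[1,[-1.433,3.15,0],[0,0,-0.02]],[1,[-1.433,3.15,0],[0,0,-0.02]]]'

```text
time: 39.6
eef_pos: [484.1, 237.3, 229.9]
tool_rot: [[-0.104, 0.995, -0.003], [0.995, 0.104, -0.0], [-0.0, -0.003, -1.0]]
force: [0.4, 0.6, -1.8]
opening: 57.8
```

Emit:
move_arm --motion '[[1,[-1.433,3.15,0],[0,0,-0.02]],[1,[-1.433,3.15,0],[0,0,-0.02]],[1,[-1.433,3.15,0],[0,0,-0.02]],[1,[0,0,-2],[0,0,0]],[1,[0,0,-2],[0,0,0]],[1,[0,0,-2],[0,0,0]],[1,[0,0,-1],[0,0,0]],[1,[0,0,0],[0,0,0]],[1,[0,0,0],[0,0,0]],[1,[0,0,0],[0,0,0]],[1,[0,0,0],[0,0,0]]]'

```text
time: 40.52
eef_pos: [443.6, 330.8, 163.2]
tool_rot: [[-0.045, 0.999, 0.002], [0.999, 0.045, 0.001], [0.001, 0.002, -1.0]]
force: [0.3, -0.5, -2.7]
opening: 58.1
```

```bash
python3 - <<'E'
from m import *
p=shot('wrist'); p=shot('wrist'); s=p['_s'];print(s['eef_pos'],s['qvel'].round(3),s['opening'],s['force'],np.arctan2(s['tool_rot'][1,0],s['tool_rot'][0,0]))
c=strip(p); holes(p,c[2]); tips(p); save(p,'w16.png')
E
```

```text
[443.57860277 330.76026188 163.11425156] [ 0.001 -0.    -0.003 -0.003  0.    -0.   ] 57.96367507228573 [ 0.48658886  1.13447334 -3.55295167] 1.615420545487427
strip dz/dx,dz/dy,z at y=-60 [-1.40000e-03  2.50000e-03 -1.87869e+01] 10972 resid 0.37
near edge tool y -75.75
side edges x -28.75 31.0
hole -15.25 -61.33 r 7.83
hole 17.71 -61.35 r 7.83
plate centre in tool [ 1.23 -1.34] skew -0.0007
tip 182 [284. 151.] [383.4 311.8 124.5] tool [-16.3 -61.   38.5]
tip 198 [360. 151.] [381.8 346.9 124.7] tool [ 18.9 -61.1  38.3]
```

View pics/w16.png

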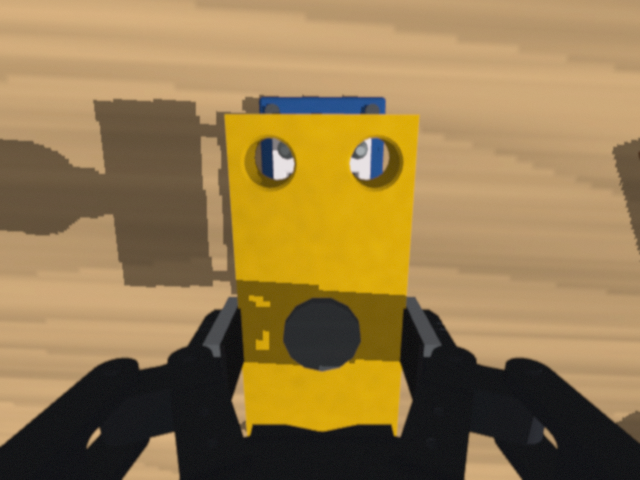

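Holes line up with the tips to within ~0.5 mm. Lowering.

Emit:
move_arm --motion '[[1,[-0.04,0,-1.2],[0,0,0]],[1,[0,0,-1.2],[0,0,0]],[1,[0,0,-0.8],[0,0,0]],[1,[0,0,-0.8],[0,0,0]],[1,[0,0,-0.8],[0,0,0]],[1,[0,0,-0.6],[0,0,0]],[1,[0,0,-0.5],[0,0,0]],[1,[0,0,0],[0,0,0]],[1,[0,0,0],[0,0,0]],[1,[0,0,0],[0,0,0]]]'

```text
time: 41.45
eef_pos: [442.7, 330.8, 103.3]
tool_rot: [[-0.045, 0.999, 0.001], [0.999, 0.045, 0.0], [0.0, 0.001, -1.0]]
force: [0.2, 0.3, -2.5]
opening: 57.8
```

Emit:
move_arm --motion '[[1,[0,0,-0.4],[0,0,0]],[1,[0,0,-0.3],[0,0,0]],[1,[0,0,-0.2],[0,0,0]],[1,[0,0,-0.1],[0,0,0]],[1,[0,0,0],[0,0,0]],[1,[0,0,0],[0,0,0]],[1,[0,0,0],[0,0,0]]]'

```text
time: 42.03
eef_pos: [442.5, 330.7, 93.0]
tool_rot: [[-0.045, 0.999, 0.0], [0.999, 0.045, 0.0], [0.0, 0.0, -1.0]]
force: [-0.3, -1.1, -2.9]
opening: 58.0
```

Emit:
move_arm --motion '[[1,[0,0,-0.1],[0,0,0]],[1,[0,0,-0.07],[0,0,0]],[1,[0,0,0],[0,0,0]],[1,[0,0,0],[0,0,0]],[1,[0,0,0],[0,0,0]]]'

```text
time: 42.45
eef_pos: [442.6, 330.7, 91.6]
tool_rot: [[-0.045, 0.999, 0.001], [0.999, 0.045, 0.0], [0.0, 0.001, -1.0]]
force: [-0.9, -0.4, 4.2]
opening: 58.1
```

Contact. Release slowly and rise.

Emit:
move_arm --motion '[[0.4,[0,0,0],[0,0,0]],[0.2,[0,0,0],[0,0,0]],[0,[0,0,0],[0,0,0]],[0,[0,0,0],[0,0,0]],[0,[0,0,0],[0,0,0]],[0,[0,0,0],[0,0,0]],[0,[0,0,1],[0,0,0]],[0,[0,0,2.5],[0,0,0]],[0,[0,0,3],[0,0,0]],[0,[0,0,3.5],[0,0,0]],[0,[0,0,3.5],[0,0,0]],[0,[0,0,3.5],[0,0,0]]]'

```text
time: 43.45
eef_pos: [442.1, 330.5, 263.6]
tool_rot: [[-0.045, 0.999, 0.001], [0.999, 0.045, 0.0], [0.0, 0.001, -1.0]]
force: [1.4, 0.2, 0.1]
opening: 85.2
```

Emit:
move_arm --motion '[[0,[0,0,3.5],[0,0,0]],[0,[0,0,2.5],[0,0,0]],[0,[0,0,1],[0,0,0]],[0,[0,0,0],[0,0,0]],[0,[0,0,0],[0,0,0]],[0,[0,0,0],[0,0,0]],[0,[0,0,0],[0,0,0]]]'

```text
time: 44.03
eef_pos: [442.0, 330.4, 329.7]
tool_rot: [[-0.045, 0.999, -0.002], [0.999, 0.045, -0.001], [-0.001, -0.002, -1.0]]
force: [0.6, 1.0, -0.8]
opening: 85.4
```

```bash
python3 - <<'E'
from m import *
p=shot('wrist'); save(p,'w17.png'); s=p['_s'];print(s['eef_pos'],s['qvel'].round(3),s['opening'],s['force'],s['time'])
meas(p,'cover_c',(320,200),110,120); posts(p)
w=cloud(p); 
for d in finder.regions_of(p,'cover_c')[:1]:
    q=w[d['mask']]; q=q[abs(q[:,2]-110)<6]; A=np.c_[q[:,:2]-q[:,:2].mean(0),np.ones(len(q))]; print('tilt',np.linalg.lstsq(A,q[:,2],rcond=None)[0].round(4))
p=shot('scene'); save(p,'s17.png'); p=shot('top')
for l,n,h in [('spare_c',(308,312),46)]: meas(p,l,n,h)
for l in ['mug','cast']: print(l,[(d['conf'],d['at']) for d in finder.look_for(p,l)][:2])
E
```

```text
[441.9837242  330.43977862 329.68381347] [ 0.001  0.     0.001  0.002 -0.001  0.   ] 85.36749697749883 [ 0.58218109  0.96610193 -0.80483383] 44.0333
cover_c 8690 c [441.6 331.8] mean [437.2 331.7 110.7] size [150.  60.] yaw 0.045 conf 0.69
81 [304. 140.] [382.6 313.  123.9]
79 [341. 140.] [381.2 346.3 124. ]
69 [305. 266.] [501.2 318.1 123.3]
67 [340. 266.] [499.5 351.6 123.7]
posts c [441.1 332.2 123.8]
tilt [-1.000000e-04 -1.000000e-04  1.107059e+02]
spare_c 260 c [442.5 -87.7] mean [442.3 -87.5  45.9] size [63.7 29.3] yaw -0.526 conf 0.68
mug [(0.75, [138.9, 219.5])]
cast [(0.9, [416.3, 225.7])]
```

View pics/w17.png

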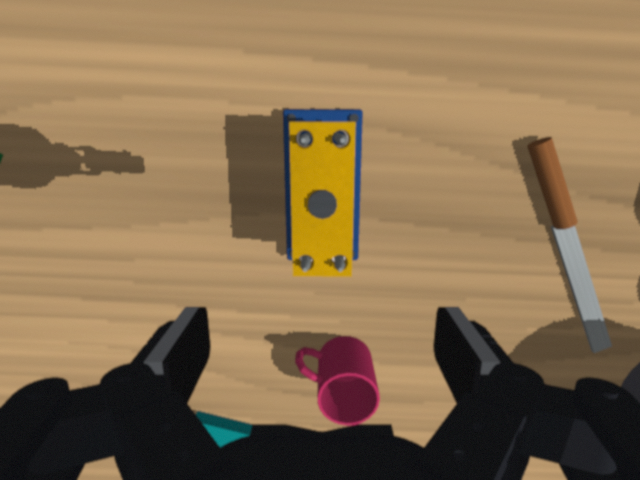

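View pics/s17.png

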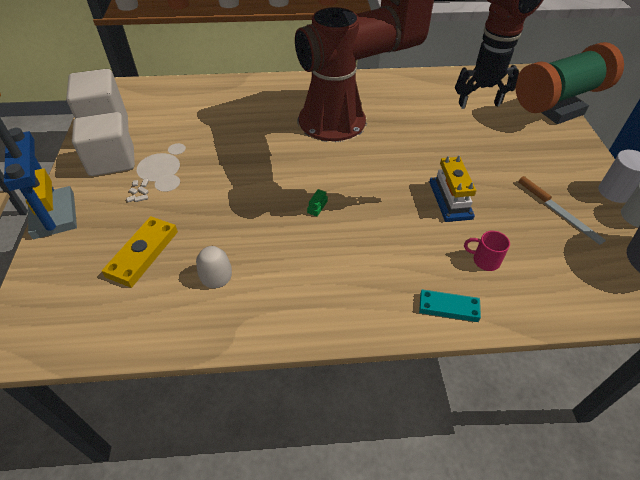

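The full stack is on the posts: cover at (321,204) in the wrist view, level at z 110, with all four tips through its holes. The mug, cast and spare are unmoved.

```bash
python3 -c "
from rig import r
print(r.sign_off())"
```

```text
the job is handed in; nothing more can be done
None
```

The press is stacked on the blue base in the order asked: dark plate, white frame, orange plunger, small yellow plate. I let go of everything and handed the job in at about 44 s; no verdict is reported back.

**Last checks:**
- **Yellow plate:** its top is at z ≈ 110.7 mm (110 expected). It is level, about 0.5 mm from the post centre, and its yaw matches the base. All four post tips show through its holes.
- **Lower parts:** after each placing, the dark plate top was at about 42.5 mm, the frame top at 64.3 mm and the plunger top at 88.3 mm. All were within about 1 mm of centre.
- **Left alone:** the green spare measured the same position as at the start. The mug and plaster cast look undisturbed in the final pictures.

**Disagreements:**
- **Frame tilt:** one fit made the frame look tilted in the grip because it included the window walls. I tilted the tool to correct it, then a cleaner fit showed the frame was level, so I undid the tilt before lowering.
- **Frame slip:** the frame's position in the grip read about 1 mm differently before and after the carry. I re-measured it above the posts before lowering.
- **Camera offset:** the top and wrist cameras differed by up to 3 mm. I aligned each part using the wrist camera only.

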